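# Ready the fan inspection lift

## Robot

A 7-joint arm with a two-finger parallel gripper is mounted at the origin on the work surface. World frame = base frame: x ahead of the robot, y to its left, z up, the work surface at z = 0. Lengths are in m, angles in rad, forces in N, time in s.
With the tool pointing down it reaches from about 0.4 to 0.925 m from the base axis. Payload 4.1 kg.
Tool frame: the origin (TCP) lies on the centre line of the jaws, within the pads' length; the fingertips stand 14 mm ahead of it and the grasp point (between the pads) lies 5 mm behind it; z points along the fingers, y is the line along which they close (so a half turn about z gives the same grasp; the last joint's range is limited). The gripper opens to 85 mm and grips with 20 to 120 N. Pads are 22 mm wide; open, the fingers measure 114 mm over their backs; the gripper's body (76 mm by 85 mm) begins 54 mm behind the grasp point. The pads swing forward as they close: fully open they stand 13 mm farther back than shut.
Start: joints at [1.242, 0.398, 0.045, 1.537, -0.019, 1.207, -0.051], TCP at [0.148, -0.633, 0.245] pointing down, gripper open.
Joint ranges: [-2.82, 2.82], [-0.49, 2.23], [-1.37, 1.46], [0, 2.46], [-1.36, 4.5], [0.23, 2], [-2.94, 2.94]. Speed limits (rad/s): [2.57, 2.57, 3.14, 3.14, 3.14, 3.14, 3.14].

## Interface

Orientations are given as a unit quaternion [w, x, y, z].
In Python, from rig import sensors, optics, workorder, spotter gives the robot as it stands.
- The arm moves only by the shell command python3 -m handwheel 'ROWS' [OPENING]. ROWS is text: rows parted by semicolons, each of 6 numbers parted by spaces: the shift along the world's x, y, z in cm, then the turn, a rotation vector about the world's x, y, z in rad. In form: dx dy dz rx ry rz; .... A call has 1 to 20 rows; each row shifts and turns the commanded pose from where the row before left it; what a row does not reach is not made up. A row lasts 1/12 s, in which the tool goes at most 41.7 mm and 7.16 degrees, less where a joint would pass 70% of its speed; a pose out of reach is approached as far as the arm can. A call is refused whole if a number of a shift passes 4.17 or a number of a turn 0.125, either way. A call with a gripper value outside its range is refused whole. OPENING is the gripper's target within -1 to 1 (shut at 1, half-way at 0, fully open at -1), set as the call begins (- or left out, the last holds). The fingers move at their own pace and stop on an object; the grip force is fixed at half the most. Time passes only in rows, so rows that do not move let the fingers close. It gives the time, the measured TCP pose, the force, the opening and the grip force at its end, in the units of the state.
- sensors.sense(): the state, without advancing time (a new reading comes with each control period).
- optics.capture(name): name is "scene" or "side" or "wrist"; returns a dict with "frame" (384x512x3 uint8, red, green, blue), "depth" (384x512 float32, m along the optical axis (not along the pixel's ray), 0 where there is no reading), "K" (3x3 intrinsics, pixels), "dist_coeffs" ([k1, k2, p1, p2, k3] as OpenCV has them; the pictures are not rectified), "extrinsics" (4x4, takes a point from camera to world coordinates); the wrist camera has in their place "mount" (4x4, takes a point from camera to tool coordinates, whose origin is the TCP and whose axes are the flange's). Camera axes: x right, y down, z forward; pixel columns grow to the right and rows downward; lengths in m; the calibration is good to about 2 mm. A picture is of the moment at which its call begins: read the wrist's pose just before it.
- workorder.close_job(): hands the job in; it is judged then, once.
Trained networks look in a picture, given as the dict that the camera call returned (one of the last four; its "shot" number tells which), for a name from the list of things; names that differ only in an ending like _2 or _b are one class to them, and where a whole thing is asked for, a point or a joint stands for the part that bears it (a point fixed in the world has none). Each returns a list of dicts, best first, with "conf" (0 to 1); they miss things now and then, are a little off and sometimes report something else, mostly with a low value. They report only what shows in the picture. A call takes as long as a camera call. They do not tell look-alikes from the thing itself.
- spotter.regions_of(label, picture): "region" (384x512 bool, what is visible of it) and "rect" ([left, top, right, bottom] in pixels, round what is visible of it).
- spotter.tip_of(label, picture): "pixel" ([column, row] in pixels: a listed point, or the origin of a listed thing).
The state is a dict: "clock": time; "qpos": joint angles; "qd": joint speeds; "joint_efforts": joint torques, N m; "tool_pos": TCP position; "ee_rot": TCP orientation; "wrist_force": force on the tool from outside, world axes, zero at the start; "wrist_torque": the same for the moment, N m; "grip_width": finger opening in m; "gripper_force": force on a finger pad.
Only numpy, scipy, OpenCV 4.12 (cv2) and the standard library are available. Lean on these libraries where they do the work, as an engineer would, in place of code of your own. Each camera call takes 0.05 s, during which the arm holds its last target. There are 200 camera calls.

## Task

Get the inspection lift ready: first use the scraper block to sweep every metal offcut off the lift's plate into the catch tray in front of it (they are sharp, so never touch them with the fingers), then lay every cooling fan flat on the plate, either face up and none on top of another. Then fit the crank handle on the lift's square shaft and wind the plate up until its yellow pointer is level with the red marker. Finish with the crank taken off the shaft and both crank and scraper standing on the bench, and leave the red marker and the other things on the bench alone.

Things in the scene. Friction and masses are not known exactly. Their poses are not given: they have to be found in the camera images.
- stage: The inspection lift: grey base 172 x 290 mm on the bench, with plate, black catch tray, blue screw bracket and gauge post. Origin on the bench under the centre of the plate. Its -x points from the plate to the catch tray (roughly to the robot), its +y from the plate to the screw shaft, its +z up. It is bolted down.
- plate_top (a point): Centre of the top face of the lift's aluminium plate, axes as the stage's; 70 mm above the bench when wound down. The plate is 160 mm (x) by 190 mm (y) and has 4 mm thick, 6 mm high rims along the +x, +y and -y edges (clear inside: x to +76 mm, y to +-91 mm); the front edge at x = -80 mm is open, above the catch tray.
- tray_in (a point): Centre of the inner floor of the catch tray, 3 mm above the bench, axes as the stage's; the tray is inside about 104 mm (x) by 224 mm (y), walls 35 mm high, and its rear wall lies 8 mm behind the plate's open edge, under it.
- pointer (a point): Tip of the yellow pointer at the plate's far (+x) edge, at the height of the plate's top face; it rises with the plate.
- mark (a point): Point of the red marker on the gauge post behind the plate: the height that the pointer must be level with, 28 to 48 mm above the pointer's start. The marker is stiff and must not be moved.
- shaft_seat (a point): On the axis of the upright screw shaft, on the top of its brass collar (142 mm above the bench, at stage x 0, y +135 mm), where the crank's underside comes to rest. Above it stands a 12 mm square, 18 mm high, with a 11 mm round pilot, 6 mm high, on top of it. Its x and y axes are square with the flats and turn with the shaft.
- screw (a joint): Turn of the screw shaft in rad from the start; grows when it is turned clockwise seen from above, which raises the plate 14 mm a turn. It holds wherever it is left (friction about 0.06 N m).
- crank: Loose crank handle, 0.27 kg, standing on its 32 mm square, 26 mm high hub. Origin: centre of the hub's underside, z up. Socket below: 15 mm square, 26 mm deep, fits the shaft in any quarter turn (some 10 degrees of play). Orange grip block on top, 24 mm square, z = 26 to 56 mm. Steel arms (16 mm wide, z = 26 to 34 mm) run along +x to the knob and -x to -42 mm, so grip the block across its y faces.
- knob_mid (a point): Middle of the crank's black knob: upright, 20 mm in diameter, 40 mm high (z = 36 to 76 mm of the crank), at 60 mm from the hub's axis along the crank's +x. The knob spins freely on its pin, so it can be held while the crank goes round. x axis as the crank's.
- scraper: Scraper block, 0.16 kg, loose: blue foot 30 mm (x) by 110 mm (y), 22 mm high, with black underside, and on it an upright wooden grip 16 mm (x) by 50 mm (y), from z = 22 to 64 mm. Origin: centre of the underside, z up.
- fan1: Black square cooling fan (up to three, the number varies), 50 x 50 x 15 mm, 40 g, a closed body to the touch. Origin at its centre, z along the fan's axis (the 15 mm way). It starts standing on one edge on the bench, and tips over at about 17 degrees.
- fan2: Black square cooling fan (up to three, the number varies), 50 x 50 x 15 mm, 40 g, a closed body to the touch. Origin at its centre, z along the fan's axis (the 15 mm way). It starts standing on one edge on the bench, and tips over at about 17 degrees.
- fan3: Black square cooling fan (up to three, the number varies), 50 x 50 x 15 mm, 40 g, a closed body to the touch. Origin at its centre, z along the fan's axis (the 15 mm way). It starts standing on one edge on the bench, and tips over at about 17 degrees.
- chip1: Metal offcut, 14 x 10 x 8 mm, 10 g (three to five of them, dark or copper or brass), lying on the plate. Origin: centre of its underside.
- chip2: Metal offcut, 14 x 10 x 8 mm, 10 g (three to five of them, dark or copper or brass), lying on the plate. Origin: centre of its underside.
- chip3: Metal offcut, 14 x 10 x 8 mm, 10 g (three to five of them, dark or copper or brass), lying on the plate. Origin: centre of its underside.
- chip4: Metal offcut, 14 x 10 x 8 mm, 10 g (three to five of them, dark or copper or brass), lying on the plate. Origin: centre of its underside.
- chip5: Metal offcut, 14 x 10 x 8 mm, 10 g (three to five of them, dark or copper or brass), lying on the plate. Origin: centre of its underside.
- spool: Bystander: spool of solder wire, 52 mm in diameter, 42 mm high; origin under its centre.
- driver: Bystander: screwdriver with red handle; origin near its middle.
- flux: Bystander: small bottle, 40 mm in diameter, 85 mm high; origin under its centre.
- tape: Bystander: yellow roll of tape, 70 mm in diameter, 18 mm high; origin under its centre.
There are look-alikes about, which are no part of the job. Leave any blue or pink look-alike of the fan3 alone.

How it is judged:
On the way, in this order (a step that is already met when the one before it is completed fails the run):
1. every offcut lies in the catch tray (x of chip1 in the frame of tray_in between -0.055 and 0.055 m and y of chip1 in the frame of tray_in between -0.115 and 0.115 m and height (world z) of each of chip1, chip2, chip3, chip4, chip5 below 0.045 m and x of chip2 in the frame of tray_in between -0.055 and 0.055 m and y of chip2 in the frame of tray_in between -0.115 and 0.115 m and x of chip3 in the frame of tray_in between -0.055 and 0.055 m and y of chip3 in the frame of tray_in between -0.115 and 0.115 m and x of chip4 in the frame of tray_in between -0.055 and 0.055 m and y of chip4 in the frame of tray_in between -0.115 and 0.115 m and x of chip5 in the frame of tray_in between -0.055 and 0.055 m and y of chip5 in the frame of tray_in between -0.115 and 0.115 m), for 0.2 s.
2. every fan lies flat on the plate (x of fan1 in the frame of plate_top between -0.062 and 0.062 m and y of fan1 in the frame of plate_top between -0.078 and 0.078 m and z of fan1 in the frame of plate_top between 0.003 and 0.013 m and (angle between fan1's own z axis and vertical below 0.15 rad or angle between fan1's own z axis and vertical above 2.99 rad) and x of fan2 in the frame of plate_top between -0.062 and 0.062 m and y of fan2 in the frame of plate_top between -0.078 and 0.078 m and z of fan2 in the frame of plate_top between 0.003 and 0.013 m and (angle between fan2's own z axis and vertical below 0.15 rad or angle between fan2's own z axis and vertical above 2.99 rad) and x of fan3 in the frame of plate_top between -0.062 and 0.062 m and y of fan3 in the frame of plate_top between -0.078 and 0.078 m and z of fan3 in the frame of plate_top between 0.003 and 0.013 m and (angle between fan3's own z axis and vertical below 0.15 rad or angle between fan3's own z axis and vertical above 2.99 rad)), for 0.2 s.
3. the crank is seated on the screw shaft (horizontal distance between crank and shaft_seat below 0.006 m and z of crank in the frame of shaft_seat between -0.006 and 0.006 m), for 0.2 s.
4. with the crank on the shaft, the pointer is level with the red marker (all of step 3 and z of pointer in the frame of mark between -0.003 and 0.003 m), for 0.2 s.
At the end, for the whole second after the job is handed in: All offcuts in the tray; all fans flat (within 0.15 rad) on the plate inside its rims, their centres within 62 mm (x) and 78 mm (y) of its middle, none stacked; pointer within 3 mm of the marker's height; crank and scraper standing upright and at rest on the bench, not in the tray (all of step 1 and all of step 2 and z of pointer in the frame of mark between -0.003 and 0.003 m and height (world z) of each of crank, scraper below 0.03 m and not (x of crank in the frame of tray_in between -0.055 and 0.055 m and y of crank in the frame of tray_in between -0.115 and 0.115 m and height (world z) of crank below 0.045 m) and linear speed of each of crank, scraper below 0.02 m/s and not (x of scraper in the frame of tray_in between -0.055 and 0.055 m and y of scraper in the frame of tray_in between -0.115 and 0.115 m and height (world z) of scraper below 0.045 m) and angle between each of crank, scraper's own z axis and vertical below 0.2 rad and velocity of joint screw below 0.05 rad/s); the robot touches nothing.
It fails at once if the fingers touch an offcut (contact force between the fingers and chip1 above 0.5 N or contact force between the fingers and chip2 above 0.5 N or contact force between the fingers and chip3 above 0.5 N or contact force between the fingers and chip4 above 0.5 N or contact force between the fingers and chip5 above 0.5 N).
It fails at once if the red marker is shifted (distance of mark from where it was at the start of the episode above 0.005 m).
It fails at once if the spool, screwdriver, bottle or tape is moved more than 3 cm from its place (distance of any of spool, driver, flux, tape from where it was at the start of the episode above 0.03 m).
Of fan1, fan2, fan3 only 1 to 3 are there at a start; the rules pass over those that are not, and their reading is None.
Of chip1, chip2, chip3, chip4, chip5 only 3 to 5 are there at a start; the rules pass over those that are not, and their reading is None.
At some moment in a run one of scraper, crank may be knocked a few centimetres aside while the robot is not near it.
Once in a run the grip may slacken for a moment while it holds something.
It also fails if it takes over 210 s, if anything falls off the work surface, if the arm or the gripper's body presses on something with over 40 N, if the wrist force passes 120 N, or if a joint passes its speed limit or range.

## Working session

There is one attempt and no reset: what is moved stays moved. The work goes in short steps, Python scripts to look and compute and a shell command to move; the robot and the scene stay as the last step left them, time stands still between calls to the robot, and variables do not carry over. Pictures are saved under pics/ and viewed, at most 14 in all, crops included, and the job is handed in when it is done.

```bash
mkdir -p pics; ls
cat > h.py <<'E'
import numpy as np, cv2
from rig import sensors, optics, workorder, spotter
from scipy.spatial.transform import Rotation as R
def snap(n):
    s=sensors.sense(); p=optics.capture(n)
    if n=="wrist":
        q=s["ee_rot"]; T=np.eye(4); T[:3,:3]=R.from_quat([q[1],q[2],q[3],q[0]]).as_matrix(); T[:3,3]=s["tool_pos"]
        p["T"]=T@p["mount"]
    else: p["T"]=np.array(p["extrinsics"])
    return p
def save(p,f,crop=None,sc=1):
    im=p["frame"]
    if crop: im=im[crop[1]:crop[3],crop[0]:crop[2]]
    im=cv2.resize(im,None,fx=sc,fy=sc,interpolation=cv2.INTER_CUBIC)
    cv2.imwrite("pics/"+f,im[:,:,::-1])
def ray(p,uv):
    x=cv2.undistortPoints(np.array([[uv]],float),np.array(p["K"]),np.array(p["dist_coeffs"]))[0,0]
    return np.array([x[0],x[1],1.])
def at_z(p,uv,z):
    d=p["T"][:3,:3]@ray(p,uv); o=p["T"][:3,3]; return o+d*(z-o[2])/d[2]
def cloud(p):
    v,u=np.nonzero(p["depth"]>0)
    x=cv2.undistortPoints(np.stack([u,v],1)[:,None].astype(float),np.array(p["K"]),np.array(p["dist_coeffs"]))[:,0]
    P=np.c_[x,np.ones(len(x))]*p["depth"][v,u][:,None]
    W=np.full(p["depth"].shape+(3,),np.nan); W[v,u]=P@p["T"][:3,:3].T+p["T"][:3,3]; return W
def dep(p,uv,W=None):
    W=cloud(p) if W is None else W
    u,v=int(round(uv[0])),int(round(uv[1])); return np.nanmedian(W[max(v-1,0):v+2,max(u-1,0):u+2].reshape(-1,3),0)
E
python3 - <<'E'
from h import *
print(sensors.sense())
for n in ("scene","side"):
    p=snap(n); save(p,n+"0.png",sc=1.56); W=cloud(p); print(n,p["T"].round(3).tolist())
    for l in ["scraper","crank","fan1","chip1","stage"]:
        for r in spotter.regions_of(l,p)[:7]:
            if r["conf"]<.2: continue
            m=r["region"]; print(l,round(r["conf"],2),np.round(r["rect"]),np.nanmedian(W[m],0).round(3), np.nanmax(W[m][:,2]).round(3))
    for l in ["plate_top","tray_in","pointer","mark","shaft_seat","scraper","crank","knob_mid"]:
        for r in spotter.tip_of(l,p)[:2]: print("tip",l,round(r["conf"],2),np.round(r["pixel"]),dep(p,r["pixel"],W).round(3))
E
```

```text
pics
{'clock': 0.0, 'qpos': array([ 1.24201083,  0.39923063,  0.04500437,  1.53790185, -0.01869214,
        1.20685504, -0.05070212]), 'qd': array([-0.00039039,  0.00146064,  0.00099816, -0.00092702,  0.00061918,
        0.00031214, -0.00135571]), 'joint_efforts': array([-2.51545689e-04, -4.75127006e+01,  1.36435378e+00, -2.54223239e+01,
        1.15558968e-02,  9.57477023e-03, -2.81356357e-06]), 'tool_pos': array([ 0.14794954, -0.63231731,  0.24422814]), 'ee_rot': array([-9.70465184e-04,  9.93398599e-01,  1.14709416e-01, -1.79540861e-04]), 'wrist_force': array([-0.49105658, -0.30419488,  0.47362969]), 'wrist_torque': array([0.0256586 , 0.02705852, 0.01561785]), 'gripper_force': 0.0, 'grip_width': 0.0854173202854327}
scene [[-0.619, 0.636, -0.46, 1.065], [0.785, 0.497, -0.368, 0.429], [-0.006, -0.589, -0.808, 0.936], [0.0, 0.0, 0.0, 1.0]]
scraper 0.57 [340. 223. 379. 248.] [0.458 0.336 0.023] 0.069
crank 0.6 [186. 132. 210. 148.] [ 0.47  -0.271  0.036] 0.08
fan1 0.85 [380. 264. 406. 279.] [0.511 0.455 0.032] 0.056
fan1 0.81 [353. 288. 381. 306.] [0.625 0.432 0.032] 0.054
fan1 0.73 [3
[... 1397 characters left out ...]
 [ 0.718 -0.281  0.038] 0.084
chip1 0.33 [224. 175. 297. 226.] [ 0.575 -0.001  0.068] 0.166
stage 0.56 [204. 164. 331. 263.] [0.547 0.057 0.024] 0.166
tip plate_top 0.66 [261. 201.] [0.585 0.013 0.067]
tip plate_top 0.45 [238. 204.] [0.61  0.137 0.141]
tip tray_in 0.94 [302. 228.] [0.452 0.012 0.001]
tip pointer 0.81 [233. 185.] [ 0.73  -0.128 -0.001]
tip mark 0.7 [229. 180.] [ 0.743 -0.128  0.018]
tip mark 0.5 [240. 206.] [0.6   0.145 0.142]
tip shaft_seat 0.69 [239. 203.] [0.604 0.142 0.149]
tip scraper 0.71 [271. 307.] [0.442 0.361 0.035]
tip crank 0.72 [326. 178.] [ 0.439 -0.268  0.003]
tip knob_mid 0.79 [305. 158.] [ 0.518 -0.272  0.063]
tip knob_mid 0.52 [261. 200.] [0.586 0.005 0.068]
```

View pics/scene0.png

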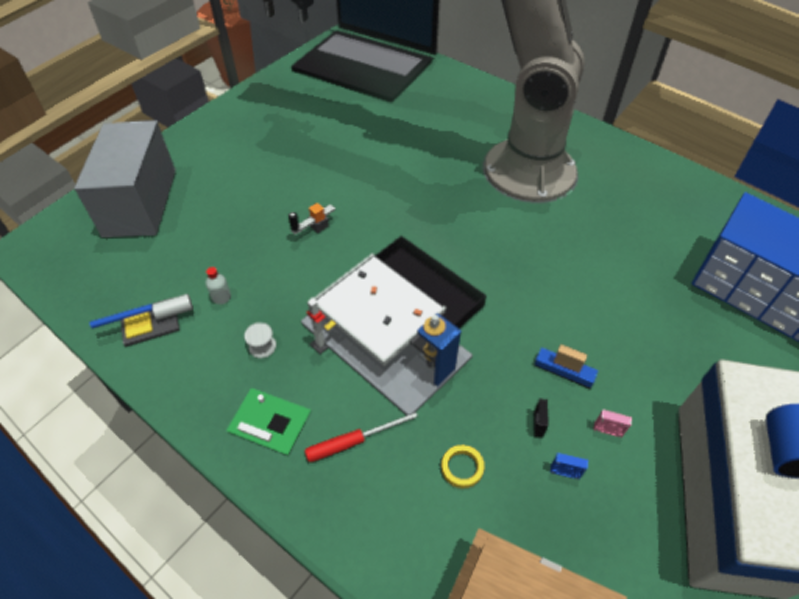

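View pics/side0.png

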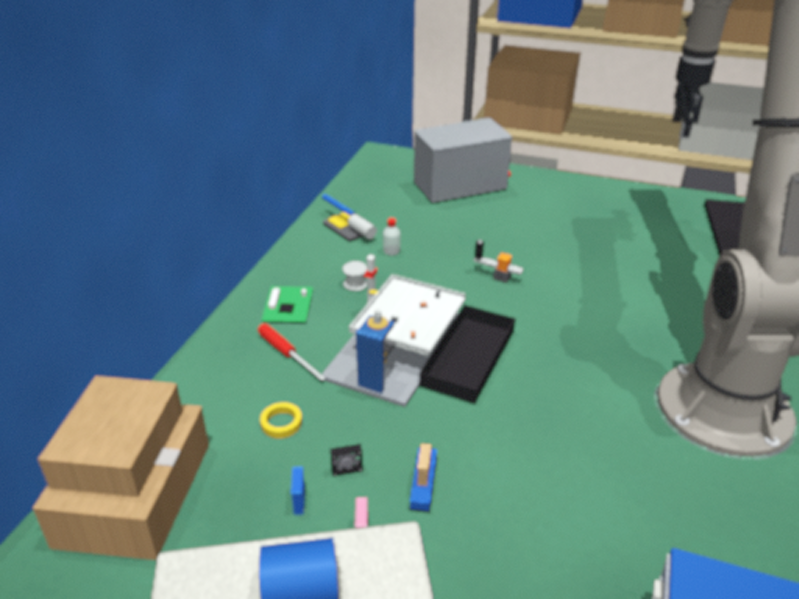

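The black fan is at scene-picture (541,418), i.e. raw (347,268). The pink (613,423) and blue (570,466) ones are look-alikes, so only the black one fits. Four chips show on the plate at (362,274), (374,290), (418,312) and (388,320). The scraper is at (567,365), the crank at (316,215), and the red marker sits on the post at (316,316).

```bash
cat >> h.py <<'E'
def rect(P):
    (c,s,a)=cv2.minAreaRect(P[:,:2].astype(np.float32)); return np.round(c,4),np.round(s,4),round(a,1)
def near(Ws,c,r,z0,z1):
    P=np.concatenate([W.reshape(-1,3) for W in Ws]); P=P[~np.isnan(P).any(1)]
    return P[(np.hypot(P[:,0]-c[0],P[:,1]-c[1])<r)&(P[:,2]>z0)&(P[:,2]<z1)]
E
python3 - <<'E'
from h import *
a=snap("scene");b=snap("side");A,B=cloud(a),cloud(b)
save(a,"crop.png",(185,145,400,310),3.6)
for n,Ws in (("scene",[A]),("side",[B])):
    for nm,c,r,z0,z1 in [("plate",(.59,.005),.15,.06,.074),("scr foot",(.455,.345),.075,.012,.026),("scr grip",(.455,.345),.05,.045,.066),("fan",(.577,.353),.05,.03,.06),("crank arm",(.47,-.27),.09,.022,.038),("block",(.465,-.265),.04,.045,.058),("knob",(.515,-.275),.03,.06,.08)]:
        P=near(Ws,c,r,z0,z1); print(n,nm,len(P),*(rect(P) if len(P)>4 else ()),P.mean(0).round(4) if len(P) else "")
# chips
for p,W in ((a,A),(b,B)):
    white=(p["frame"].min(2)>150); top=(abs(W[...,2]-.072)<.012)&~white&(abs(W[...,0]-.59)<.12)&(abs(W[...,1])<.11)
    n,l,s,c=cv2.connectedComponentsWithStats(top.astype(np.uint8))
    for i in range(1,n):
        if s[i,4]>3: print(c[i].round(),s[i,4],np.nanmedian(W[l==i],0).round(3),p["frame"][l==i].mean(0).round())
E
```

```text
scene plate 2870 [0.6059 0.027 ] [0.2487 0.1942] 84.7 [0.592  0.0087 0.0702]
scene scr foot 302 [0.4512 0.3344] [0.0339 0.1076] 11.5 [0.4562 0.3361 0.0215]
scene scr grip 146 [0.4508 0.3342] [0.02   0.0512] 10.3 [0.4544 0.3356 0.0589]
scene fan 138 [0.5762 0.3503] [0.0523 0.0159] 32.1 [0.5799 0.3515 0.0483]
scene crank arm 124 [ 0.472  -0.2759] [0.0333 0.1057] 71.1 [ 0.4701 -0.2715  0.0323]
scene block 38 [ 0.4592 -0.2734] [0.0249 0.0216] 80.4 [ 0.46   -0.2718  0.0541]
scene knob 40 [ 0.5178 -0.2813] [0.0186 0.018 ] 68.4 [ 0.5197 -0.2801  0.0723]
side plate 1958 [0.5987 0.0262] [0.245  0.1929] 85.4 [0.5767 0.0036 0.068 ]
side scr foot 299 [0.4482 0.3382] [0.0299 0.1124] 10.7 [0.4437 0.3549 0.0203]
side scr grip 133 [0.4481 0.3384] [0.016  0.0534] 10.8 [0.4466 0.3437 0.0599]
side fan 166 [0.5717 0.3542] [0.0502 0.019 ] 31.2 [0.5714 0.3547 0.044 ]
side crank arm 131 [ 0.4668 -0.2694] [0.0354 0.11  ] 79.8 [ 0.4622 -0.2677  0.0299]
side block 46 [ 0.4728 -0.2739] [0.0332 0.0604] 82.4 [ 0.4548 -0.2689  0.0512]
side knob 30 [ 0.5107 -0.2757] [0.0179 0.0198] 17.4 [ 0.5128 -0.2759  0.07  ]
[236. 165.] 4 [ 0.51  -0.083  0.076] [142. 155. 147.]
[232. 176.] 16 [ 0.551 -0.065  0.078] [97. 99. 99.]
[211. 184.] 5 [ 0.612 -0.093  0.077] [145. 160. 151.]
[239. 186.] 14 [ 0.569 -0.023  0.079] [188. 135. 108.]
[207. 187.] 5 [ 0.628 -0.094  0.076] [144. 158. 149.]
[237. 217.] 219 [0.665 0.052 0.07 ] [110. 109.  95.]
[267. 200.] 19 [0.559 0.072 0.077] [184. 134. 108.]
[283. 200.] 9 [0.525 0.103 0.071] [102. 110. 117.]
[248. 205.] 18 [0.604 0.039 0.078] [101. 103. 104.]
[202. 209.] 29 [ 0.693 -0.053  0.072] [95. 98. 96.]
[238. 183.] 42 [ 0.679 -0.052  0.069] [160. 164. 135.]
[271. 195.] 5 [ 0.562 -0.017  0.074] [199. 155. 131.]
[252. 204.] 6 [0.6   0.042 0.075] [115. 123. 136.]
[264. 214.] 4 [0.552 0.076 0.074] [214. 165. 134.]
[250. 220.] 26 [0.587 0.103 0.067] [110. 113. 115.]
[273. 227.] 4 [0.515 0.107 0.062] [133. 138. 138.]
```

View pics/crop.png

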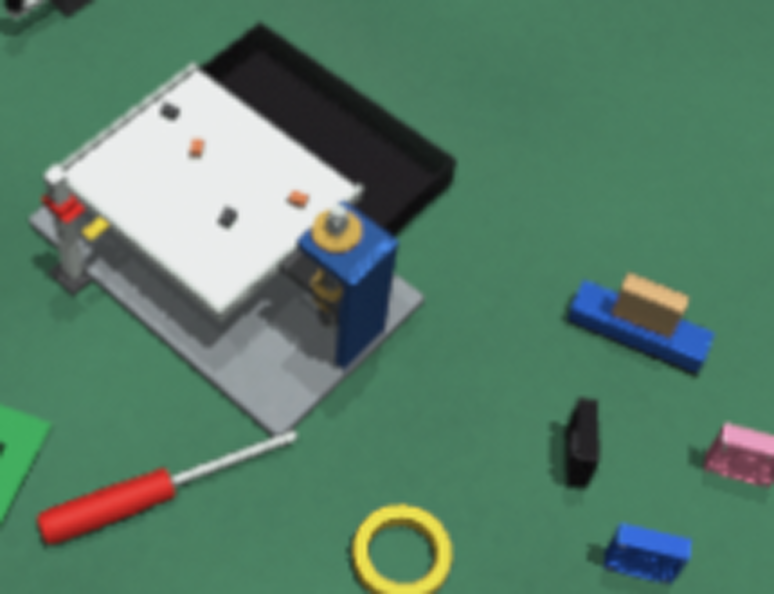

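The crop confirms it: black fan at crop (582,440), pink and blue look-alikes at (745,455) and (648,552), and four chips (2 dark, 2 copper). Next I move to the scraper.

```bash
python3 -m handwheel '3.2 1.65 0 0 0 .044;3.2 1.65 0 0 0 .044;3.2 1.65 0 0 0 .044;3.2 1.65 0 0 0 .044;3.2 1.65 0 0 0 .044;3.2 1.65 0 0 0 .044;3.2 1.65 0 0 0 .044;3.2 1.65 0 0 0 .044;3.2 1.65 0 0 0 .044;3.2 1.65 0 0 0 .044;3.2 1.65 0 0 0 .044;.8 3.5 0 0 0 .044;.8 3.5 0 0 0 .044;.8 3.5 0 0 0 .044;.8 3.5 0 0 0 .044;.8 3.5 0 0 0 .044;.8 3.5 0 0 0 .044;.8 3.5 0 0 0 .044;.8 3.5 0 0 0 .044;.8 3.5 0 0 0 .044' -1
python3 -m handwheel '.8 3.5 0 0 0 .044;.8 3.5 0 0 0 .044;.8 3.5 0 0 0 .044;0 3.5 0 0 0 .044;-1 3.0 0 0 0 .044;-1.5 3 0 0 0 .044;-1.5 3 0 0 0 .044;-1.5 3 0 0 0 .044;-1.5 3 0 0 0 .044;-1.5 3 0 0 0 .044;-1.5 3 0 0 0 .044;-1.5 2.5 0 0 0 .044;-1.5 2.5 0 0 0 .044;-1.5 2 0 0 0 .044;-1 1.5 0 0 0 .044;0 0 0 0 0 0;0 0 0 0 0 0'
cat >> h.py <<'E'
def tool():
    s=sensors.sense(); q=s["ee_rot"]; M=R.from_quat([q[1],q[2],q[3],q[0]]).as_matrix()
    print("tcp",s["tool_pos"].round(4),"yaw_y",round(np.degrees(np.arctan2(M[1,1],M[0,1])),2),"tilt",M[2].round(3),"w",round(s["grip_width"],4),"F",s["wrist_force"].round(1),"t",round(s["clock"],2),"j7",s["qpos"][6].round(2))
E
python3 - <<'E'
from h import *
tool(); p=snap("wrist"); save(p,"w1.png"); W=cloud(p); print(p["T"].round(3).tolist())
c=(.45,.336)
for nm,r,z0,z1 in [("foot",.085,.012,.027),("grip",.05,.045,.07)]:
    P=near([W],c,r,z0,z1); print(nm,len(P),*(rect(P) if len(P)>4 else ()),P[:,2].max() if len(P) else"")
for r in spotter.tip_of("scraper",p)[:2]: print(r["conf"],r["pixel"],at_z(p,r["pixel"],0))
E
```

```text
clock: 3.17
tool_pos: [0.5722, -0.1349, 0.2456]
ee_rot: [0.0, 0.849, 0.528, 0.0]
wrist_force: [0.9, 0.2, -0.5]
grip_width: 0.0851
gripper_force: 0.0
clock: 4.58
tool_pos: [0.441, 0.2989, 0.2455]
ee_rot: [0.0, 0.633, 0.774, 0.0]
wrist_force: [0.5, 1.0, -0.5]
grip_width: 0.0855
gripper_force: 0.0
tcp [0.441  0.2989 0.2455] yaw_y 11.49 tilt [-0.001  0.001 -1.   ] w 0.0855 F [ 0.5  1.  -0.5] t 4.58 j7 -0.64
[[0.98, 0.19, 0.062, 0.425], [0.199, -0.934, -0.296, 0.374], [0.002, 0.303, -0.953, 0.374], [0.0, 0.0, 0.0, 1.0]]
foot 1632 [0.4505 0.3366] [0.0301 0.1089] 10.9 0.026457273788252633
grip 776 [0.4503 0.3369] [0.0161 0.0495] 10.9 0.0660412694907801
0.87 [261.8, 129.4] [0.44877435 0.33812085 0.        ]
```

```bash
python3 -m handwheel '.3 1.3 -1 0 0 0;.3 1.3 -1 0 0 0;.3 1.2 -1 0 0 0;0 0 -2 0 0 0;0 0 -2.5 0 0 0;0 0 -2.5 0 0 0;0 0 -2.5 0 0 0;0 0 -2.5 0 0 0;0 0 -2 0 0 0;0 0 -1.5 0 0 0;0 0 -1 0 0 0;0 0 -.7 0 0 0;0 0 0 0 0 0;0 0 0 0 0 0;0 0 0 0 0 0' -1
python3 -m handwheel '0 0 0 0 0 0;0 0 0 0 0 0;0 0 0 0 0 0;0 0 0 0 0 0;0 0 0 0 0 0;0 0 0 0 0 0;0 0 0 0 0 0;0 0 0 0 0 0' 1
python3 -c "from h import *;tool()"
```

```text
clock: 5.93
tool_pos: [0.451, 0.337, 0.0443]
ee_rot: [0.0, 0.634, 0.774, 0.001]
wrist_force: [0.2, 0.2, 0.1]
grip_width: 0.0857
gripper_force: 0.0
clock: 6.6
tool_pos: [0.4503, 0.3368, 0.0436]
ee_rot: [0.0, 0.633, 0.774, 0.0]
wrist_force: [0.2, -0.1, 0.6]
grip_width: 0.0153
gripper_force: 59.0
tcp [0.4503 0.3368 0.0436] yaw_y 11.41 tilt [ 0.     0.001 -1.   ] w 0.0153 F [ 0.2 -0.1  0.6] t 6.6 j7 -0.88
```

```bash
python3 -m handwheel '0 0 1 0 0 0;0 0 2.5 0 0 0;0 0 3.5 0 0 0;0 0 4 0 0 0;0 0 4 0 0 0;0 0 4 0 0 0;0 -1 4 0 0 -.02;1.4 -3 2 0 0 -.03;1.4 -3.3 0 0 0 -.03;1.4 -3.3 0 0 0 -.03;1.4 -3.3 0 0 0 -.03;1.4 -3.3 0 0 0 -.03;1.4 -3.3 0 0 0 -.03;1.4 -3.3 0 0 0 -.03;1.4 -3.3 0 0 0 -.03;1.4 -3.3 0 0 0 -.026;1.4 -2.6 0 0 0 0;0 0 0 0 0 0;0 0 0 0 0 0'
cat > look.py <<'E'
from h import *
import sys
tool(); p=snap("wrist"); save(p,sys.argv[1]); W=cloud(p)
P=near([W],(.59,0),.3,.066,.074); w=(p["frame"].min(2)>140)&(abs(W[...,2]-.07)<.004); print("white",rect(W[w]), np.median(W[w][:,2]))
top=(W[...,2]>.0735)&(W[...,2]<.083)
n,l,s,c=cv2.connectedComponentsWithStats(top.astype(np.uint8))
for i in range(1,n):
    if s[i,4]>30: print(c[i].round(),s[i,4],np.nanmedian(W[l==i],0).round(3),rect(W[l==i]),p["frame"][l==i].mean(0).round())
for q in ["plate_top","shaft_seat","pointer","mark","tray_in"]:
    for r in spotter.tip_of(q,p)[:1]: print(q,round(r["conf"],2),np.round(r["pixel"]),dep(p,r["pixel"],W).round(4))
P=near([W],(.603,.137),.03,.155,.172); print("pilot",len(P),*(rect(P) if len(P)>4 else ()))
P=near([W],(.603,.137),.03,.138,.172); print(len(P),P.mean(0) if len(P) else "")
E
python3 look.py w2.png
```

```text
clock: 8.18
tool_pos: [0.5899, 0.0041, 0.2927]
ee_rot: [-0.001, 0.739, 0.674, -0.001]
wrist_force: [-1.5, 1.3, -2.5]
grip_width: 0.0154
gripper_force: 58.9
tcp [0.5899 0.0041 0.2927] yaw_y -5.24 tilt [-0.    -0.002 -1.   ] w 0.0154 F [-1.5  1.3 -2.5] t 8.18 j7 -0.3
white (array([0.5847, 0.0058]), array([0.1875, 0.1579]), 84.1) 0.07007517894791065
[280. 130.] 1273 [0.654 0.072 0.076] (array([0.5863, 0.0035]), array([0.1898, 0.16  ]), 84.1) [179. 187. 186.]
[213. 107.] 115 [0.555 0.072 0.078] (array([0.5551, 0.0722]), array([0.0103, 0.0133]), 18.9) [201. 141. 109.]
[258. 132.] 91 [0.604 0.041 0.078] (array([0.6029, 0.0401]), array([0.014 , 0.0093]), 6.8) [ 96. 100. 101.]
[220. 221.] 56 [ 0.547 -0.064  0.078] (array([ 0.5465, -0.0654]), array([0.0138, 0.0064]), 89.1) [77. 83. 91.]
[201. 236.] 144 [ 0.52  -0.083  0.076] (array([ 0.5205, -0.083 ]), array([0.0043, 0.0474]), 84.5) [169. 181. 176.]
plate_top 0.53 [222. 217.] [0.5763 0.0185 0.2699]
shaft_seat 0.61 [249.  27.] [0.6012 0.1325 0.1618]
pointer 0.81 [326. 191.] [ 0.6805 -0.0397  0.0695]
mark 0.81 [339. 196.] [ 0.7164 -0.0727 -0.    ]
tray_in 0.64 [159. 153.] [0.4627 0.0156 0.0034]
pilot 268 [0.5992 0.1375] [0.0125 0.0112] 85.2
2191 [0.6000237  0.13796443 0.14391038]
```

View pics/w2.png

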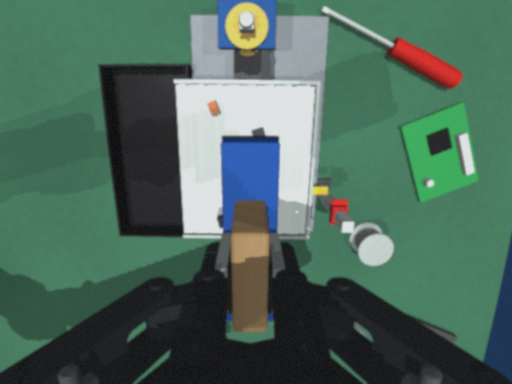

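```bash
python3 -m handwheel '1.1 -1.3 0 0 0 0;1.1 -1.3 -1 0 0 -.006;1.1 -1.2 -2 0 0 0;0 0 -3 0 0 0;0 0 -3 0 0 0;0 0 -3 0 0 0;0 0 -2 0 0 0;0 0 -1.5 0 0 0;0 0 -1 0 0 0;0 0 -.6 0 0 0;0 0 -.4 0 0 0;0 0 0 0 0 0;0 0 0 0 0 0;0 0 -.2 0 0 0;0 0 -.1 0 0 0;0 0 0 0 0 0;0 0 0 0 0 0'; python3 -c "from h import *;tool()"
```

```text
clock: 9.9
tool_pos: [0.6232, -0.0315, 0.1156]
ee_rot: [0.0, 0.739, 0.673, 0.0]
wrist_force: [0.4, -0.1, -2.8]
grip_width: 0.0151
gripper_force: 59.0
tcp [ 0.6232 -0.0315  0.1156] yaw_y -5.33 tilt [-0.     0.001 -1.   ] w 0.0151 F [ 0.4 -0.1 -2.8] t 9.9 j7 -0.32
```

```bash
python3 -m handwheel '0 -.2 -.15 0 0 0;0 0 0 0 0 0;-.8 .08 0 0 0 0;-.8 .08 0 0 0 0;-.8 .08 0 0 0 0;-.8 .08 0 0 0 0;-.8 .08 0 0 0 0;-.8 .08 0 0 0 0;-.8 .08 0 0 0 0;-.8 .08 0 0 0 0;-.8 .08 0 0 0 0;-.8 .08 0 0 0 0;-.8 .08 0 0 0 0;-.8 .08 0 0 0 0;-.8 .08 0 0 0 0;-.8 .08 0 0 0 0;-.8 .08 0 0 0 0;0 0 0 0 0 0;0 0 0 0 0 0;0 0 0 0 0 0'; python3 -c "from h import *;tool()"
```

```text
clock: 11.57
tool_pos: [0.5036, -0.0215, 0.1141]
ee_rot: [0.0, 0.739, 0.673, 0.0]
wrist_force: [0.1, -0.5, -2.6]
grip_width: 0.0154
gripper_force: 59.2
tcp [ 0.5036 -0.0215  0.1141] yaw_y -5.33 tilt [ 0.     0.001 -1.   ] w 0.0154 F [ 0.1 -0.5 -2.6] t 11.57 j7 -0.31
```

```bash
python3 -m handwheel '0 0 2 0 0 0;0 0 3 0 0 0;2.7 1.08 0 0 0 0;2.7 1.08 0 0 0 0;2.7 1.08 0 0 0 0;2.7 1.08 0 0 0 0;2.7 1.08 0 0 0 0;0 0 0 0 0 0;0 0 -2 0 0 0;0 0 -1.5 0 0 0;0 0 -1 0 0 0;0 0 -.4 0 0 0;0 0 -.2 0 0 0;0 0 0 0 0 0;0 0 0 0 0 0'; python3 -c "from h import *;tool()"
python3 -m handwheel '-.8 .08 0 0 0 0;-.8 .08 0 0 0 0;-.8 .08 0 0 0 0;-.8 .08 0 0 0 0;-.8 .08 0 0 0 0;-.8 .08 0 0 0 0;-.8 .08 0 0 0 0;-.8 .08 0 0 0 0;-.8 .08 0 0 0 0;-.8 .08 0 0 0 0;-.8 .08 0 0 0 0;-.8 .08 0 0 0 0;-.8 .08 0 0 0 0;-.8 .08 0 0 0 0;-.8 .08 0 0 0 0;-.8 .08 0 0 0 0;-.6 .06 0 0 0 0;0 0 0 0 0 0;0 0 0 0 0 0';python3 -c "from h import *;tool()"
```

```text
clock: 12.82
tool_pos: [0.6385, 0.0324, 0.1136]
ee_rot: [0.0, 0.739, 0.673, 0.0]
wrist_force: [-1.2, 0.1, 0.2]
grip_width: 0.0151
gripper_force: 59.8
tcp [0.6385 0.0324 0.1136] yaw_y -5.34 tilt [ 0.     0.001 -1.   ] w 0.0151 F [-1.2  0.1  0.2] t 12.82 j7 -0.44
clock: 14.4
tool_pos: [0.5033, 0.0461, 0.1134]
ee_rot: [0.0, 0.739, 0.674, -0.0]
wrist_force: [-0.0, -0.7, 8.7]
grip_width: 0.0153
gripper_force: 61.0
tcp [0.5033 0.0461 0.1134] yaw_y -5.32 tilt [-0. -0. -1.] w 0.0153 F [-0.  -0.7  8.7] t 14.4 j7 -0.46
```

Both lanes are swept. I'll raise the scraper, move toward its bench spot, and look at the plate and tray with the fixed cameras.

```bash
python3 -m handwheel '0 0 3 0 0 0;0 0 4 0 0 0;0 0 4 0 0 0;0 1 4 0 0 .01;-.3 3 1 0 0 .03;-.5 3 0 0 0 .03;-.5 3 0 0 0 .03;-.5 3 0 0 0 .03;-.5 3 0 0 0 .03;-.5 3 0 0 0 .03;-.5 3 0 0 0 .03;-.5 3 0 0 0 .03;-.5 3 0 0 0 .03;-.5 3 0 0 0 .01;0 0 0 0 0 0;0 0 0 0 0 0'
python3 - <<'E'
from h import *
tool()
ims=[]
for n in ("scene","side"):
    p=snap(n);W=cloud(p)
    for r in spotter.regions_of("chip1",p): print(n,round(r["conf"],2),np.round(r["rect"]),np.nanmedian(W[r["region"]],0).round(3))
    c=(190,150,310,270) if n=="scene" else (205,160,325,280)
    ims.append(cv2.resize(p["frame"][c[1]:c[3],c[0]:c[2]],(400,400),interpolation=cv2.INTER_CUBIC))
    print(n,"fan",rect(near([W],(.574,.352),.05,.035,.06)),"crank knob",near([W],(.515,-.275),.06,.06,.08).mean(0).round(3))
cv2.imwrite("pics/swept.png",np.hstack(ims)[:,:,::-1])
E
```

```text
clock: 15.73
tool_pos: [0.4524, 0.3566, 0.2705]
ee_rot: [-0.001, 0.632, 0.775, -0.003]
wrist_force: [1.3, -1.1, -2.5]
grip_width: 0.0151
gripper_force: 59.6
tcp [0.4524 0.3566 0.2705] yaw_y 11.59 tilt [-0.002 -0.007 -1.   ] w 0.0151 F [ 1.3 -1.1 -2.5] t 15.73 j7 -0.74
scene fan (array([0.5762, 0.35  ]), array([0.053 , 0.0156]), 32.9) crank knob [ 0.515 -0.279  0.071]
side fan (array([0.5725, 0.3536]), array([0.0502, 0.019 ]), 32.5) crank knob [ 0.512 -0.275  0.07 ]
```

View pics/swept.png

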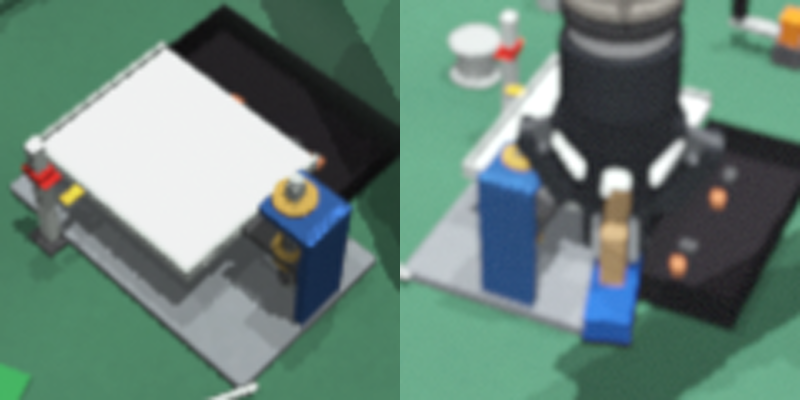

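The plate is clear, and the side view shows all four offcuts in the tray at (717,198), (677,265), (730,173) and (688,243). Next I stand the scraper back on the bench.

```bash
python3 -m handwheel '-.2 -1 -2 0 0 0;0 -.9 -3 0 0 0;0 0 -4 0 0 0;0 0 -4 0 0 0;0 0 -3.5 0 0 0;0 0 -2.5 0 0 0;0 0 -1.5 0 0 0;0 0 -1 0 0 0;0 0 -.6 0 0 0;0 0 -.4 0 0 0;0 0 0 0 0 0;0 0 0 0 0 0;0 0 0 0 0 0';python3 -c "from h import *;tool()"
```

```text
clock: 17.02
tool_pos: [0.4548, 0.3375, 0.0489]
ee_rot: [0.0, 0.634, 0.773, 0.001]
wrist_force: [-0.5, 1.2, -1.0]
grip_width: 0.0152
gripper_force: 59.4
tcp [0.4548 0.3375 0.0489] yaw_y 11.28 tilt [ 0.001  0.002 -1.   ] w 0.0152 F [-0.5  1.2 -1. ] t 17.02 j7 -0.89
```

```bash
python3 -m handwheel '0 0 -.3 0 0 0;0 0 -.25 0 0 0;0 0 0 0 0 0;0 0 0 0 0 0' ; python3 -m handwheel '0 0 0 0 0 0;0 0 0 0 0 0;0 0 0 0 0 0;0 0 0 0 0 0;0 0 1 0 0 0;0 0 2 0 0 0;0 0 3 0 0 0;0 0 3 0 0 -.1;0 0 4 0 0 -.1;0 0 4 0 0 -.1;2 .2 3 0 0 -.1;2 .2 0 0 0 -.1;2 .2 0 0 0 -.1;2 .2 0 0 0 -.1;2 .2 0 0 0 -.1;2 .2 0 0 0 -.1;0 0 0 0 0 -.1;0 0 0 0 0 -.1;0 0 0 0 0 -.1;0 0 0 0 0 0' -1
python3 - <<'E'
from h import *
tool(); p=snap("wrist"); save(p,"w3.png"); W=cloud(p)
print("fan",rect(near([W],(.574,.352),.05,.044,.06)),"scraper",rect(near([W],(.452,.337),.08,.012,.027)),near([W],(.574,.352),.05,.03,.06)[:,2].max())
s=snap("scene");W=cloud(s);print(rect(near([W],(.452,.337),.08,.012,.027)),rect(near([W],(.452,.337),.08,.045,.07)))
E
```

```text
clock: 17.35
tool_pos: [0.4548, 0.3375, 0.0436]
ee_rot: [0.001, 0.634, 0.773, 0.001]
wrist_force: [-0.2, -0.4, 5.2]
grip_width: 0.0153
gripper_force: 60.6
clock: 19.02
tool_pos: [0.5739, 0.3492, 0.2429]
ee_rot: [-0.0, 0.96, 0.28, 0.0]
wrist_force: [-0.9, 0.4, -0.9]
grip_width: 0.0852
gripper_force: 0.0
tcp [0.5739 0.3492 0.2429] yaw_y -57.53 tilt [ 0. -0. -1.] w 0.0852 F [-0.9  0.4 -0.9] t 19.02 j7 -1.78
fan (array([0.5756, 0.3522]), array([0.0498, 0.0144]), 32.1) scraper (array([0.4552, 0.3374]), array([0.0316, 0.1104]), 11.6) 0.05293576359365776
(array([0.4563, 0.3356]), array([0.0317, 0.1076]), 10.2) (array([0.4559, 0.3351]), array([0.0173, 0.0514]), 12.3)
```

View pics/w3.png

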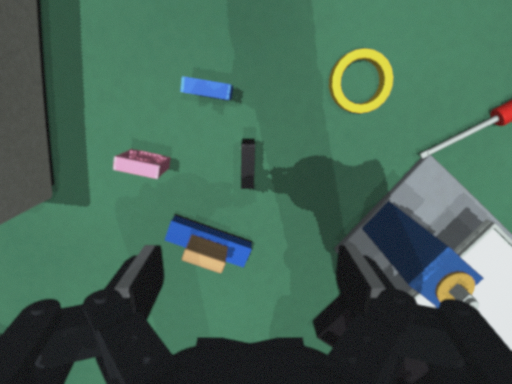

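```bash
python3 -m handwheel '.1 .15 -2 0 0 0;.07 .15 -3 0 0 -.005;0 0 -4 0 0 0;0 0 -4 0 0 0;0 0 -3.5 0 0 0;0 0 -2 0 0 0;0 0 -1.5 0 0 0;0 0 -1 0 0 0;0 0 -.3 0 0 0;0 0 0 0 0 0;0 0 0 0 0 0;0 0 0 0 0 0' -1;python3 -m handwheel '0 0 0 0 0 0;0 0 0 0 0 0;0 0 0 0 0 0;0 0 0 0 0 0;0 0 0 0 0 0;0 0 0 0 0 0;0 0 0 0 0 0;0 0 0 0 0 0' 1; python3 -c "from h import *;tool()"
```

```text
clock: 20.12
tool_pos: [0.5769, 0.3528, 0.0312]
ee_rot: [-0.0, 0.961, 0.278, 0.002]
wrist_force: [-0.9, 0.8, -0.2]
grip_width: 0.0853
gripper_force: 0.0
clock: 20.78
tool_pos: [0.5759, 0.3521, 0.0295]
ee_rot: [-0.0, 0.961, 0.278, 0.0]
wrist_force: [-0.3, -0.4, 1.1]
grip_width: 0.014
gripper_force: 58.6
tcp [0.5759 0.3521 0.0295] yaw_y -57.75 tilt [ 0.  0. -1.] w 0.014 F [-0.3 -0.4  1.1] t 20.78 j7 -1.87
```

```bash
python3 -m handwheel '0 0 1 0 0 0;0 0 3 0 0 0;0 0 4 0 0 0;0 0 4 0 0 -.06;0 0 4 0 0 -.06;0 0 4 0 0 -.06;.1 -3 .5 0 0 -.06;.1 -3 0 0 0 -.06;.1 -3 0 0 0 -.06;.1 -3 0 0 0 -.06;.1 -3 0 0 0 -.06;.1 -3 0 0 0 -.06;.1 -3 0 0 0 -.06;.1 -3 0 0 0 -.06;.1 -3 0 0 0 0;.1 -3 0 0 0 0;.1 -3.4 0 0 0 0;0 0 0 0 0 0;0 0 0 0 0 0'
python3 -m handwheel '0 0 -3 0 0 0;0 0 -3 0 0 0;0 0 -3 0 0 0;0 0 -2 0 0 0;0 0 -1 0 0 0;0 0 -.7 0 0 0;0 0 0 0 0 0;0 0 0 0 0 0;0 0 0 0 0 0'
python3 -c "from h import *;tool()"
```

```text
clock: 22.37
tool_pos: [0.5866, 0.0149, 0.2348]
ee_rot: [0.0, 0.999, -0.051, 0.0]
wrist_force: [0.5, 0.6, -0.2]
grip_width: 0.0144
gripper_force: 58.5
clock: 23.12
tool_pos: [0.5881, 0.0184, 0.109]
ee_rot: [-0.0, 0.999, -0.048, 0.002]
wrist_force: [0.2, 0.4, -0.0]
grip_width: 0.0141
gripper_force: 58.5
tcp [0.5881 0.0184 0.109 ] yaw_y -95.55 tilt [ 0.003 -0.001 -1.   ] w 0.0141 F [ 0.2  0.4 -0. ] t 23.12 j7 -1.87
```

```bash
python3 -m handwheel '0 0 -.4 0 0 0;0 0 -.3 0 0 0;0 0 -.15 0 0 0;0 0 0 0 0 0;0 0 0 0 0 0';python3 -m handwheel '0 0 0 0 0 0;0 0 0 0 0 0;0 0 0 0 0 0;0 0 0 0 0 0;0 0 0 0 0 0;0 0 0 0 0 0;0 0 .4 0 0 0;0 0 .4 0 0 0;0 0 0 0 0 0;0 -.8 0 0 0 0;0 -.8 0 0 0 0;0 -.8 0 0 0 0;0 -.8 0 0 0 0;0 -.6 0 0 0 0;0 -.6 0 0 0 0;0 -.6 0 0 0 0;0 -.6 0 0 0 0;0 0 0 0 0 0;0 0 0 0 0 0;0 0 0 0 0 0' -1
python3 -m handwheel '0 0 3 0 0 0;0 0 4 0 0 0;0 0 4 0 0 0;0 0 3 0 0 0;0 0 0 0 0 0;0 0 0 0 0 0'
python3 - <<'E'
from h import *
tool(); p=snap("wrist"); save(p,"w4.png"); W=cloud(p)
P=near([W],(.586,0),.075,.077,.13); print(len(P),rect(P) if len(P)>4 else "",P[:,2].max() if len(P) else "")
print("pilot",rect(near([W],(.6,.1375),.03,.155,.172)),rect(near([W],(.6,.1375),.009,.145,.172)))
s=snap("scene");V=cloud(s);P=near([V],(.586,0),.075,.077,.13);print(len(P),rect(P) if len(P)>4 else "", P[:,2].max())
E
```

```text
clock: 23.53
tool_pos: [0.587, 0.0179, 0.0994]
ee_rot: [0.0, 0.999, -0.049, 0.0]
wrist_force: [-1.2, 0.9, 3.2]
grip_width: 0.0143
gripper_force: 58.9
clock: 25.2
tool_pos: [0.5868, -0.0376, 0.1068]
ee_rot: [-0.0, 0.999, -0.048, -0.0]
wrist_force: [-0.2, -0.2, 0.4]
grip_width: 0.0852
gripper_force: 0.0
clock: 25.7
tool_pos: [0.5881, -0.0372, 0.2493]
ee_rot: [-0.0, 0.999, -0.048, 0.003]
wrist_force: [-0.1, -0.2, -0.1]
grip_width: 0.0851
gripper_force: 0.0
tcp [ 0.5881 -0.0372  0.2493] yaw_y -95.5 tilt [ 0.005 -0.    -1.   ] w 0.0851 F [-0.1 -0.2 -0.1] t 25.7 j7 -1.74
1911 (array([ 0.5839, -0.016 ]), array([0.0496, 0.0508]), 84.5) 0.08691473628746432
pilot (array([0.5996, 0.1366]), array([0.0119, 0.0119]), 86.2) (array([0.5993, 0.1366]), array([0.0122, 0.0125]), 85.8)
243 (array([ 0.586 , -0.0177]), array([0.0537, 0.0519]), 85.7) 0.08908780427215168
```

View pics/w4.png

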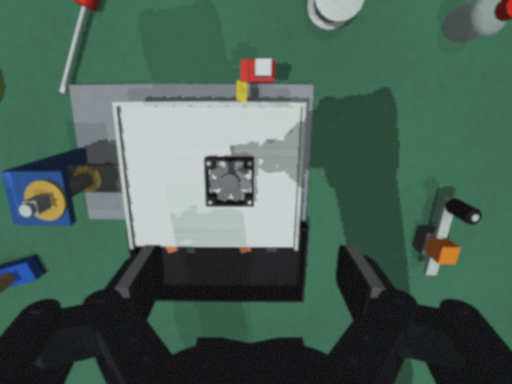

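The fan lies flat near the plate centre at px (230,181). The crank is at (445,250) and its knob at (465,210). Next is the crank.

```bash
python3 -m handwheel '-1.2 -2.3 0 0 0 0;-1.2 -2.3 0 0 0 0;-1.2 -2.3 0 0 0 0;-1.2 -2.3 0 0 0 0;-1.2 -2.3 0 0 0 0;-1.2 -2.3 0 0 0 0;-1.2 -2.3 0 0 0 0;-1.2 -2.3 0 0 0 0;-1.2 -2.3 0 0 0 0;-1.2 -2.3 0 0 0 0;0 0 0 0 0 0;0 0 0 0 0 0;0 0 0 0 0 0'
python3 - <<'E'
from h import *
tool(); p=snap("wrist"); W=cloud(p); c=(.462,-.272)
f=p["frame"].astype(int); o=(f[...,0]>150)&(f[...,2]<90)&(W[...,2]>.05)&(W[...,2]<.062)
print("block top",o.sum(),rect(W[o]),W[o].mean(0))
print("arms",rect(near([W],c,.1,.022,.04)),"knob",rect(near([W],(.517,-.278),.03,.066,.085)))
def red(p,W):
    f=p["frame"].astype(int); return (f[...,0]>130)&(f[...,1]<70)&(f[...,2]<70)&(abs(W[...,0]-.69)<.05)&(abs(W[...,1]+.06)<.05)
for n in("scene","side"):
    s=snap(n);V=cloud(s);m=red(s,V);print(n,"red",m.sum(),V[m].min(0).round(4),V[m].max(0).round(4),np.median(V[m],0).round(4), np.argwhere(m).min(0),np.argwhere(m).max(0))
    f=s["frame"].astype(int);y=(f[...,0]>150)&(f[...,1]>120)&(f[...,2]<100)&(abs(V[...,0]-.69)<.05)&(abs(V[...,1]+.05)<.05);print("yel",y.sum(),V[y].min(0).round(4),V[y].max(0).round(4),np.median(V[y],0).round(4))
    for l in("pointer","mark"):print(l,[(round(r["conf"],2),np.round(r["pixel"],1)) for r in spotter.tip_of(l,s)[:2]])
save(s,"side5.png",(210,155,290,215),8)
E
```

```text
clock: 26.88
tool_pos: [0.4665, -0.2669, 0.2454]
ee_rot: [-0.001, 0.999, -0.048, -0.001]
wrist_force: [0.1, 0.2, -0.1]
grip_width: 0.0851
gripper_force: 0.0
tcp [ 0.4665 -0.2669  0.2454] yaw_y -95.52 tilt [-0.002 -0.002 -1.   ] w 0.0851 F [ 0.1  0.2 -0.1] t 26.88 j7 -1.24
block top 454 (array([ 0.4575, -0.2736]), array([0.0239, 0.0236]), 80.7) [ 0.45822044 -0.27363062  0.05585437]
arms (array([ 0.4713, -0.2758]), array([0.032 , 0.1119]), 80.9) knob (array([ 0.5168, -0.2828]), array([0.0187, 0.0193]), 85.0)
scene red 30 [ 0.6817 -0.0583  0.1007] [ 0.6965 -0.041   0.112 ] [ 0.6902 -0.0472  0.1059] [200 199] [206 207]
yel 23 [ 0.6417 -0.0747  0.0137] [ 0.6816 -0.0344  0.0751] [ 0.6728 -0.0391  0.0702]
pointer [(0.59, array([207.6, 212.3])), (0.16, array([188.9, 141.9]))]
mark [(0.61, array([205.6, 204.5])), (0.32, array([187. , 140.4]))]
side red 9 [ 0.6755 -0.048   0.1004] [ 0.6879 -0.0406  0.109 ] [ 0.6812 -0.0453  0.1031] [175 235] [176 239]
yel 2 [ 0.67   -0.0359  0.0669] [ 0.6749 -0.0319  0.0707] [ 0.6725 -0.0339  0.0688]
pointer [(0.89, array([235. , 185.9]))]
mark [(0.41, array([235.2, 174.3]))]
```

View pics/side5.png

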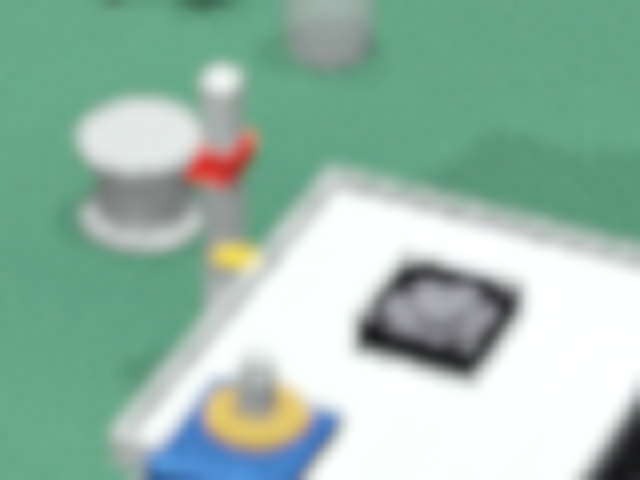

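The side crop shows the red marker at (225,160) above the yellow pointer at (235,257). Now I grip the crank block.

```bash
python3 -m handwheel '-.45 -.35 -2 0 0 -.065;-.4 -.35 -3 0 0 0;0 0 -4 0 0 0;0 0 -4 0 0 0;0 0 -3 0 0 0;0 0 -2 0 0 0;0 0 -1.3 0 0 0;0 0 -.7 0 0 0;0 0 -.1 0 0 0;0 0 0 0 0 0;0 0 0 0 0 0;0 0 0 0 0 0' -1;python3 -m handwheel '0 0 0 0 0 0;0 0 0 0 0 0;0 0 0 0 0 0;0 0 0 0 0 0;0 0 0 0 0 0;0 0 0 0 0 0;0 0 0 0 0 0;0 0 0 0 0 0' 1; python3 -c "from h import *;tool()"
```

```text
clock: 28.23
tool_pos: [0.4593, -0.2755, 0.0471]
ee_rot: [0.001, 0.997, -0.081, 0.001]
wrist_force: [-0.2, -0.4, 0.1]
grip_width: 0.0856
gripper_force: 0.0
clock: 28.9
tool_pos: [0.4583, -0.2749, 0.046]
ee_rot: [-0.0, 0.997, -0.081, -0.0]
wrist_force: [-1.1, 1.9, 3.6]
grip_width: 0.0227
gripper_force: 59.5
tcp [ 0.4583 -0.2749  0.046 ] yaw_y -99.29 tilt [-0. -0. -1.] w 0.0227 F [-1.1  1.9  3.6] t 28.9 j7 -1.31
```

```bash
python3 -m handwheel '0 0 1 0 0 0;0 0 3 0 0 0;0 0 4 0 0 0;0 0 4 0 0 0;0 0 4 0 0 0;0 0 4 0 0 0;1.1 3 1.5 0 0 .01;1.1 3.2 0 0 0 .01;1.1 3.2 0 0 0 .01;1.1 3.2 0 0 0 .01;1.1 3.2 0 0 0 .01;1.1 3.2 0 0 0 .01;1.1 3.2 0 0 0 .005;1.1 3.2 0 0 0 0;1.1 3.2 0 0 0 0;1.1 3.2 0 0 0 0;1.1 3.2 0 0 0 0;1.1 3.2 0 0 0 0;.9 3 0 0 0 0;0 0 0 0 0 0'
python3 -m handwheel '0 0 0 0 0 0;0 0 0 0 0 0'
python3 - <<'E'
from h import *
tool(); s=sensors.sense(); t=s["tool_pos"]
for n in("wrist","scene","side"):
    p=snap(n); W=cloud(p); f=p["frame"].astype(int)
    o=(f[...,0]>130)&(f[...,2]<90)&(f[...,0]-f[...,1]>50)&(np.hypot(W[...,0]-t[0],W[...,1]-t[1])<.04)&(W[...,2]>t[2]-.03)
    print(n,o.sum(),(np.nanmean(W[o],0)-t).round(4) if o.sum() else "",W[o].max(0).round(4) if o.sum() else "")
    k=near([W],(t[0]+.06,t[1]-.006),.025,t[2]+.012,t[2]+.04); print("knob",len(k),(k.mean(0)-t).round(4) if len(k) else "")
    q=near([W],(.6,.1375),.02,.155,.172); print("pilot",len(q),rect(q) if len(q)>4 else "")
save(p,"x.png")
E
```

```text
clock: 30.57
tool_pos: [0.5989, 0.1464, 0.2606]
ee_rot: [-0.003, 0.999, -0.043, -0.0]
wrist_force: [0.2, 1.6, -2.3]
grip_width: 0.0232
gripper_force: 59.7
clock: 30.73
tool_pos: [0.5989, 0.136, 0.2603]
ee_rot: [0.001, 0.999, -0.049, -0.001]
wrist_force: [-0.1, -0.0, -2.8]
grip_width: 0.0228
gripper_force: 59.7
tcp [0.5989 0.136  0.2603] yaw_y -95.58 tilt [-0.001  0.002 -1.   ] w 0.0228 F [-0.1 -0.  -2.8] t 30.73 j7 -2.06
wrist 236 [ 0.0079 -0.0051  0.0099] [0.6098 0.1433 0.2715]
knob 2742 [ 0.0592 -0.0066  0.0296]
pilot 0 
scene 9 [ 0.0087 -0.0071  0.0106] [0.6101 0.1347 0.2725]
knob 92 [ 0.0626 -0.0064  0.0259]
pilot 32 (array([0.6017, 0.1372]), array([0.0107, 0.0132]), 3.4)
side 43 [-0.0127  0.0045  0.0009] [0.5937 0.151  0.2717]
knob 62 [ 0.0542 -0.002   0.023 ]
pilot 21 (array([0.5963, 0.1392]), array([0.0108, 0.0158]), 20.1)
```

```bash
python3 -m handwheel '.05 .1 -1.5 0 0 0;0 0 -1.5 0 0 0;0 0 -1 0 0 0;0 0 -.4 0 0 0;0 0 -.4 0 0 0;0 0 -.4 0 0 0;0 0 0 0 0 0;0 0 0 0 0 0'; python3 -c "from h import *;tool()"
```

```text
clock: 31.55
tool_pos: [0.6, 0.138, 0.2092]
ee_rot: [-0.0, 0.999, -0.049, 0.0]
wrist_force: [-0.3, -0.1, -1.7]
grip_width: 0.0229
gripper_force: 59.7
tcp [0.6    0.138  0.2092] yaw_y -95.57 tilt [ 0.001 -0.    -1.   ] w 0.0229 F [-0.3 -0.1 -1.7] t 31.55 j7 -2.07
```

```bash
python3 -m handwheel '0 0 -.4 0 0 0;0 0 -.4 0 0 0;0 0 0 0 0 0;0 0 0 0 0 0'; python3 -c "from h import *;tool()"; python3 -m handwheel '0 0 -.4 0 0 0;0 0 -.4 0 0 0;0 0 -.3 0 0 0;0 0 0 0 0 0;0 0 0 0 0 0'; python3 -c "from h import *;tool()"
```

```text
clock: 31.88
tool_pos: [0.5997, 0.1379, 0.2006]
ee_rot: [0.0, 0.999, -0.048, -0.0]
wrist_force: [-0.5, -0.3, -3.3]
grip_width: 0.0229
gripper_force: 59.7
tcp [0.5997 0.1379 0.2006] yaw_y -95.56 tilt [-0.  0. -1.] w 0.0229 F [-0.5 -0.3 -3.3] t 31.88 j7 -2.08
clock: 32.3
tool_pos: [0.5996, 0.1379, 0.1895]
ee_rot: [0.0, 0.999, -0.049, -0.0]
wrist_force: [-0.3, 0.0, -2.1]
grip_width: 0.0227
gripper_force: 59.6
tcp [0.5996 0.1379 0.1895] yaw_y -95.57 tilt [-0.001  0.    -1.   ] w 0.0227 F [-0.3  0.  -2.1] t 32.3 j7 -2.08
```

```bash
python3 -m handwheel '0 0 -.2 0 0 0;0 0 0 0 0 0;0 0 0 0 0 0'; python3 -m handwheel '0 0 0 0 0 0;0 0 0 0 0 0;0 0 0 0 0 0;0 0 0 0 0 0;0 0 0 0 0 0;0 0 1 0 0 0;0 0 3 0 0 0;0 0 4 0 0 0;0 0 3 0 0 0;1.5 -.15 0 0 0 0;1.5 -.15 0 0 0 0;1.5 -.15 0 0 0 0;1.5 -.15 0 0 0 0;0 0 0 0 0 0;0 0 0 0 0 0' -1
cat > cr.py <<'E'
from h import *
tool(); 
for n in("wrist","scene"):
    p=snap(n); W=cloud(p); k=near([W],(.6,.1375),.085,.205,.225); print(n,"knob top",len(k),rect(k) if len(k)>4 else "",k[:,2].max() if len(k) else "")
    f=p["frame"].astype(int); o=(f[...,0]>130)&(f[...,2]<90)&(f[...,0]-f[...,1]>50)&(np.hypot(W[...,0]-.6,W[...,1]-.1375)<.04)&(W[...,2]>.185)
    print("block",o.sum(),(rect(W[o]),np.median(W[o],0).round(4)) if o.sum()>4 else "")
    w=f.min(2)>150; w&=(np.hypot(W[...,0]-.586,W[...,1])<.11)&(W[...,2]<.13); print("plate z",np.median(W[w][:,2]).round(4))
E
python3 cr.py
```

```text
clock: 32.55
tool_pos: [0.6, 0.1381, 0.1881]
ee_rot: [-0.0, 0.999, -0.049, 0.0]
wrist_force: [0.8, 0.3, -1.4]
grip_width: 0.0232
gripper_force: 59.7
clock: 33.8
tool_pos: [0.6599, 0.1318, 0.298]
ee_rot: [-0.0, 0.999, -0.049, -0.0]
wrist_force: [1.1, 0.3, 0.3]
grip_width: 0.0857
gripper_force: 0.0
tcp [0.6599 0.1318 0.298 ] yaw_y -95.6 tilt [-0. -0. -1.] w 0.0857 F [1.1 0.3 0.3] t 33.8 j7 -2.03
wrist knob top 616 (array([0.6586, 0.1325]), array([0.0193, 0.0195]), 70.4) 0.2213333440876245
block 656 ((array([0.599 , 0.1381]), array([0.0234, 0.0242]), 85.2), array([0.5996, 0.1376, 0.1979]))
plate z 0.0699
scene knob top 66 (array([0.6609, 0.1317]), array([0.0181, 0.0165]), 38.9) 0.2223145294847535
block 37 ((array([0.6009, 0.1469]), array([0.008 , 0.0233]), 77.7), array([0.6035, 0.1479, 0.1962]))
plate z 0.0703
```

```bash
python3 -m handwheel '-.1 .05 -2.5 0 0 0;0 0 -3 0 0 0;0 0 -2.5 0 0 0;0 0 -1.2 0 0 0;0 0 -.6 0 0 0;0 0 0 0 0 0;0 0 0 0 0 0' -1;python3 -m handwheel '0 0 0 0 0 0;0 0 0 0 0 0;0 0 0 0 0 0;0 0 0 0 0 0;0 0 0 0 0 0;0 0 0 0 0 0;0 0 0 0 0 0;0 0 0 0 0 0' 1
python3 - <<'E'
from h import *
tool()
t=sensors.sense()["tool_pos"][:2]; c=np.array([.5993,.1378]); d=t-c; print(np.hypot(*d), np.degrees(np.arctan2(d[1],d[0])))
a0=-5.6
P=[c+.06*np.array([np.cos(np.radians(a0-15*i)),np.sin(np.radians(a0-15*i))]) for i in range(25)]
print("; ".join("%.2f %.2f 0 0 0 0"%tuple((P[i+1]-P[i])*100) for i in range(24)))
E
```

```text
clock: 34.48
tool_pos: [0.6594, 0.1328, 0.2013]
ee_rot: [-0.0, 0.999, -0.048, 0.001]
wrist_force: [-0.4, 0.2, 0.6]
grip_width: 0.0853
gripper_force: 0.0
clock: 35.15
tool_pos: [0.6591, 0.1325, 0.2002]
ee_rot: [-0.0, 0.999, -0.049, 0.0]
wrist_force: [0.3, -1.4, 1.2]
grip_width: 0.0185
gripper_force: 58.5
tcp [0.6591 0.1325 0.2002] yaw_y -95.57 tilt [ 0.001 -0.    -1.   ] w 0.0185 F [ 0.3 -1.4  1.2] t 35.15 j7 -2.05
0.060012203910191554 -5.089720760324714
-0.36 -1.53 0 0 0 0; -0.74 -1.38 0 0 0 0; -1.07 -1.14 0 0 0 0; -1.33 -0.83 0 0 0 0; -1.50 -0.46 0 0 0 0; -1.57 -0.05 0 0 0 0; -1.53 0.36 0 0 0 0; -1.38 0.74 0 0 0 0; -1.14 1.07 0 0 0 0; -0.83 1.33 0 0 0 0; -0.46 1.50 0 0 0 0; -0.05 1.57 0 0 0 0; 0.36 1.53 0 0 0 0; 0.74 1.38 0 0 0 0; 1.07 1.14 0 0 0 0; 1.33 0.83 0 0 0 0; 1.50 0.46 0 0 0 0; 1.57 0.05 0 0 0 0; 1.53 -0.36 0 0 0 0; 1.38 -0.74 0 0 0 0; 1.14 -1.07 0 0 0 0; 0.83 -1.33 0 0 0 0; 0.46 -1.50 0 0 0 0; 0.05 -1.57 0 0 0 0
```

```bash
python3 -m handwheel '-0.36 -1.53 0 0 0 0; -0.74 -1.38 0 0 0 0; -1.07 -1.14 0 0 0 0; -1.33 -0.83 0 0 0 0; -1.50 -0.46 0 0 0 0; -1.57 -0.05 0 0 0 0;0 0 0 0 0 0'; python3 -m handwheel '-1.53 0.36 0 0 0 0; -1.38 0.74 0 0 0 0; -1.14 1.07 0 0 0 0; -0.83 1.33 0 0 0 0; -0.46 1.50 0 0 0 0; -0.05 1.57 0 0 0 0;0 0 0 0 0 0;0 0 0 0 0 0'; python3 cr.py
```

```text
clock: 35.73
tool_pos: [0.591, 0.0787, 0.2002]
ee_rot: [0.0, 0.999, -0.048, -0.001]
wrist_force: [0.1, -0.2, 0.5]
grip_width: 0.0185
gripper_force: 59.1
clock: 36.4
tool_pos: [0.5401, 0.1455, 0.2001]
ee_rot: [-0.0, 0.999, -0.048, 0.001]
wrist_force: [1.2, -0.3, 0.5]
grip_width: 0.0187
gripper_force: 59.1
tcp [0.5401 0.1455 0.2001] yaw_y -95.45 tilt [ 0.002 -0.001 -1.   ] w 0.0187 F [ 1.2 -0.3  0.5] t 36.4 j7 -2.11
wrist knob top 3581 (array([0.5402, 0.1449]), array([0.0459, 0.0233]), 84.6) 0.22499249276631555
block 3016 ((array([0.5989, 0.1376]), array([0.0241, 0.0242]), 83.0), array([0.5997, 0.1375, 0.1981]))
plate z 0.0764
scene knob top 103 (array([0.5452, 0.144 ]), array([0.0432, 0.0222]), 71.8) 0.2249962365474243
block 88 ((array([0.6008, 0.1376]), array([0.0239, 0.0241]), 82.9), array([0.6016, 0.1387, 0.198 ]))
plate z 0.0768
```

Smooth: half a turn lifted the plate by about 6.6 mm. I'll continue to two full turns.

```bash
python3 -m handwheel '0.36 1.53 0 0 0 0; 0.74 1.38 0 0 0 0; 1.07 1.14 0 0 0 0; 1.33 0.83 0 0 0 0; 1.50 0.46 0 0 0 0; 1.57 0.05 0 0 0 0; 1.53 -0.36 0 0 0 0; 1.38 -0.74 0 0 0 0; 1.14 -1.07 0 0 0 0; 0.83 -1.33 0 0 0 0; 0.46 -1.50 0 0 0 0; 0.05 -1.57 0 0 0 0;0 0 0 0 0 0'; python3 -m handwheel '-0.36 -1.53 0 0 0 0; -0.74 -1.38 0 0 0 0; -1.07 -1.14 0 0 0 0; -1.33 -0.83 0 0 0 0; -1.50 -0.46 0 0 0 0; -1.57 -0.05 0 0 0 0;-1.53 0.36 0 0 0 0; -1.38 0.74 0 0 0 0; -1.14 1.07 0 0 0 0; -0.83 1.33 0 0 0 0; -0.46 1.50 0 0 0 0; -0.05 1.57 0 0 0 0;0 0 0 0 0 0;0 0 0 0 0 0'
python3 -c "
from h import *
t=sensors.sense()['tool_pos'][:2]-[.5993,.1378];print(np.hypot(*t),np.degrees(np.arctan2(t[1],t[0])))"
python3 -m handwheel '0.36 1.53 0 0 0 0; 0.74 1.38 0 0 0 0; 1.07 1.14 0 0 0 0; 1.33 0.83 0 0 0 0; 1.50 0.46 0 0 0 0; 1.57 0.05 0 0 0 0; 1.53 -0.36 0 0 0 0; 1.38 -0.74 0 0 0 0; 1.14 -1.07 0 0 0 0; 0.83 -1.33 0 0 0 0; 0.46 -1.50 0 0 0 0; 0.05 -1.57 0 0 0 0;0 0 0 0 0 0;0 0 0 0 0 0'
cat > pt.py <<'E'
from h import *
for n in("scene","side"):
    s=snap(n);V=cloud(s);f=s["frame"].astype(int); box=(abs(V[...,0]-.69)<.03)&(abs(V[...,1]+.045)<.03)&(V[...,2]>.05)
    for nm,m in(("red",(f[...,0]>110)&(f[...,1]<80)&(f[...,2]<80)&box),("yel",(f[...,0]>130)&(f[...,1]>100)&(f[...,2]<100)&box)):
        print(n,nm,m.sum(),*( (np.median(V[m],0).round(4),V[m][:,2].min().round(4),V[m][:,2].max().round(4)) if m.sum() else ()))
    for l in("pointer","mark"):
        for r in spotter.tip_of(l,s)[:1]: print(l,round(r["conf"],2),np.round(r["pixel"],1),dep(s,r["pixel"],V).round(4))
    w=(f.min(2)>150)&(np.hypot(V[...,0]-.586,V[...,1])<.11)&(V[...,2]<.13); print("plate z",np.median(V[w][:,2]).round(4))
E
python3 cr.py; python3 pt.py
```

```text
clock: 37.58
tool_pos: [0.6592, 0.1255, 0.1998]
ee_rot: [0.002, 0.999, -0.052, -0.0]
wrist_force: [2.0, -1.9, 5.9]
grip_width: 0.0186
gripper_force: 59.6
clock: 38.75
tool_pos: [0.5397, 0.1442, 0.1999]
ee_rot: [0.0, 0.999, -0.048, 0.001]
wrist_force: [4.4, -0.8, -0.1]
grip_width: 0.0183
gripper_force: 59.3
0.059982122442715134 173.84110637657605
clock: 39.92
tool_pos: [0.6592, 0.1276, 0.2002]
ee_rot: [0.002, 0.999, -0.051, 0.0]
wrist_force: [2.3, -1.5, 4.7]
grip_width: 0.0187
gripper_force: 59.8
tcp [0.6592 0.1276 0.2002] yaw_y -95.84 tilt [ 0.001  0.004 -1.   ] w 0.0187 F [ 2.3 -1.5  4.7] t 39.92 j7 -2.06
wrist knob top 3578 (array([0.6594, 0.127 ]), array([0.0459, 0.0237]), 84.5) 0.22499736689646926
block 162 ((array([0.6094, 0.1355]), array([0.0216, 0.0044]), 81.1), array([0.6099, 0.1341, 0.1976]))
plate z 0.0974
scene knob top 84 (array([0.6649, 0.1263]), array([0.0469, 0.0146]), 83.8) 0.22493451197649228
block 36 ((array([0.5966, 0.139 ]), array([0.0222, 0.0133]), 86.2), array([0.5957, 0.1408, 0.1984]))
plate z 0.0978
scene red 39 [ 0.6911 -0.0483  0.1059] 0.102 0.1167
scene yel 25 [ 0.6728 -0.0388  0.098 ] 0.0954 0.1124
pointer 0.89 [209.8 203.5] [ 0.6751 -0.0369  0.0962]
mark 0.5 [207.7 204.1] [ 0.6804 -0.0398  0.0981]
plate z 0.0978
side red 10 [ 0.6809 -0.0453  0.1039] 0.1007 0.1072
side yel 16 [ 0.6768 -0.0405  0.0987] 0.0892 0.1029
pointer 0.9 [237.5 179.5] [ 0.6757 -0.0391  0.0941]
mark 0.39 [234.6 178.1] [ 0.6888 -0.0557  0.0812]
plate z 0.0952
```

```bash
python3 -m handwheel '-0.36 -1.53 0 0 0 0; -0.74 -1.38 0 0 0 0; -1.07 -1.14 0 0 0 0; -1.33 -0.83 0 0 0 0; -1.50 -0.46 0 0 0 0; -1.57 -0.05 0 0 0 0;-1.53 0.36 0 0 0 0; -1.38 0.74 0 0 0 0; -1.14 1.07 0 0 0 0; -0.83 1.33 0 0 0 0; -0.46 1.50 0 0 0 0; -0.05 1.57 0 0 0 0;0 0 0 0 0 0;0 0 0 0 0 0;0 0 0 0 0 0;0 0 0 0 0 0'
cat >> pt.py <<'E'
a=[]
for n,c in(("scene",(188,190,228,220)),("side",(215,160,255,190))):
    s=snap(n); a.append(cv2.resize(s["frame"][c[1]:c[3],c[0]:c[2]],(400,300),interpolation=cv2.INTER_CUBIC))
cv2.imwrite("pics/pt.png",np.hstack(a)[:,:,::-1])
E
python3 pt.py; python3 -c "from h import *;tool()"
```

```text
clock: 41.65
tool_pos: [0.5396, 0.1453, 0.1997]
ee_rot: [-0.0, 0.999, -0.048, 0.001]
wrist_force: [5.5, 0.5, 1.4]
grip_width: 0.0182
gripper_force: 59.5
scene red 37 [ 0.6922 -0.0485  0.1071] 0.1012 0.1152
scene yel 27 [ 0.6723 -0.0387  0.105 ] 0.0973 0.1096
pointer 0.7 [207.7 200.9] [ 0.6741 -0.0436  0.1034]
mark 0.6 [208.2 202.9] [ 0.6796 -0.0386  0.1055]
plate z 0.1048
side red 3 [ 0.6862 -0.0445  0.1037] 0.1027 0.1047
side yel 19 [ 0.6769 -0.0432  0.1019] 0.0994 0.1053
pointer 0.7 [237.  178.3] [ 0.679  -0.0397  0.1   ]
mark 0.35 [233.3 175.4] [ 0.7305 -0.1314  0.041 ]
plate z 0.1023
tcp [0.5396 0.1451 0.1997] yaw_y -95.51 tilt [ 0.001 -0.    -1.   ] w 0.0182 F [4.5 0.3 1.6] t 42.05 j7 -2.12
```

View pics/pt.png

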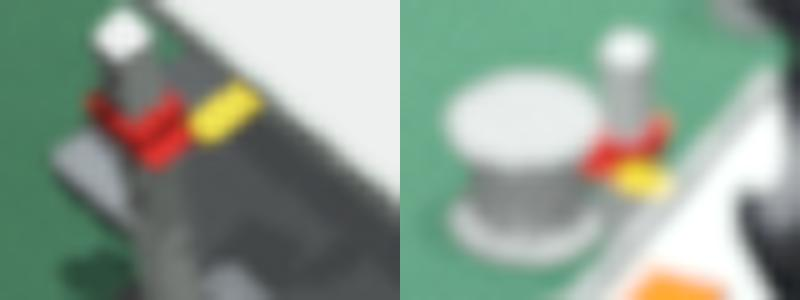

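```bash
python3 -m handwheel '0 0 0 0 0 0;0 0 0 0 0 0;0 0 0 0 0 0;0 0 0 0 0 0;0 0 1 0 0 0;0 0 3 0 0 0;0 0 4 0 0 0;0 0 3 0 0 0;1 -2 0 0 0 0;2 -3 0 0 0 0;2.5 -3 0 0 0 0;3 -3 0 0 0 0;3 -3 0 0 0 0;3 -3 0 0 .1 0;3 -2.5 0 0 .1 0;3 0 -1 0 .1 0;1.5 0 -2 0 .1 0;0 0 -2 0 .1 0;0 0 -1 0 .1 0;0 0 0 0 0 0' -1
cat > mk.py <<'E'
from h import *
import sys
tool(); p=snap("wrist"); W=cloud(p); f=p["frame"].astype(int)
box=(abs(W[...,0]-.69)<.035)&(abs(W[...,1]+.045)<.035)&(W[...,2]>.05)
for nm,m in(("red",(f[...,0]>100)&(f[...,1]<70)&(f[...,2]<70)&box),("yel",(f[...,0]>120)&(f[...,1]>90)&(f[...,2]<90)&box)):
    if m.sum(): print(nm,m.sum(),np.median(W[m],0).round(4),np.percentile(W[m],[2,25,75,98],axis=0).round(4).tolist(),np.argwhere(m).min(0)[::-1],np.argwhere(m).max(0)[::-1])
w=(f.min(2)>150)&(np.hypot(W[...,0]-.586,W[...,1])<.11)&(W[...,2]<.13); print("plate z",np.median(W[w][:,2]).round(4) if w.sum() else "")
for l in("pointer","mark"):
    for r in spotter.tip_of(l,p)[:1]: print(l,round(r["conf"],2),np.round(r["pixel"],1),dep(p,r["pixel"],W).round(4))
ys,xs=np.nonzero(box&((f[...,0]>100)&(f[...,2]<90))); 
if len(xs):
    cx,cy=int(xs.mean()),int(ys.mean()); x0=min(max(cx-60,0),392);y0=min(max(cy-45,0),294); print("crop",x0,y0); save(p,sys.argv[1],(x0,y0,x0+120,y0+90),6)
E
python3 mk.py mk1.png
```

```text
clock: 43.72
tool_pos: [0.7384, -0.0516, 0.2444]
ee_rot: [0.015, 0.967, -0.05, -0.249]
wrist_force: [-0.5, -1.9, -1.0]
grip_width: 0.0855
gripper_force: 0.0
tcp [ 0.7384 -0.0516  0.2444] yaw_y -95.17 tilt [-0.479  0.055 -0.876] w 0.0855 F [-0.5 -1.9 -1. ] t 43.72 j7 -1.62
red 335 [ 0.6921 -0.0499  0.107 ] [[0.679, -0.0677, 0.1019], [0.6864, -0.0616, 0.1032], [0.6946, -0.0455, 0.108], [0.6964, -0.0402, 0.109]] [233 148] [264 167]
yel 182 [ 0.6722 -0.0377  0.104 ] [[0.6618, -0.0428, 0.1025], [0.6667, -0.0402, 0.1036], [0.678, -0.0352, 0.1044], [0.6819, -0.0323, 0.1054]] [228 162] [238 179]
plate z 0.104
pointer 0.98 [231.8 163.8] [ 0.6809 -0.038   0.1042]
mark 0.85 [232.5 154.9] [ 0.618  -0.0308  0.0141]
crop 182 115
```

View pics/mk1.png

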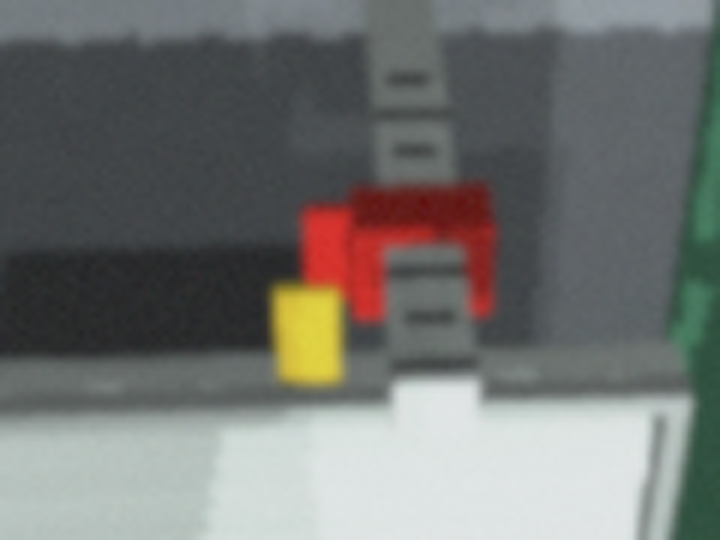

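Run:
```python
from h import *
p=snap("wrist"); W=cloud(p)
for y in range(149,165,1): print(y,W[y,231:242:2,2].round(4),W[y,235].round(4),p["frame"][y,235])
```

```text
149 [0.0111 0.0123 0.0119 0.0114 0.1028 0.1033] [ 0.6251 -0.0303  0.0119] [66 68 70]
150 [0.011  0.0113 0.0122 0.0103 0.1024 0.1021] [ 0.6236 -0.0301  0.0122] [68 70 70]
151 [0.0108 0.0128 0.012  0.0104 0.103  0.1029] [ 0.6218 -0.0299  0.012 ] [69 69 72]
152 [0.0112 0.0119 0.0109 0.011  0.1027 0.1027] [ 0.6193 -0.0296  0.0109] [68 69 72]
153 [0.0107 0.0119 0.0114 0.0119 0.1043 0.1034] [ 0.618  -0.0295  0.0114] [65 67 67]
154 [0.0118 0.0129 0.0123 0.0132 0.1029 0.1022] [ 0.6171 -0.0293  0.0123] [58 58 59]
155 [0.0145 0.0149 0.0159 0.0156 0.1044 0.1032] [ 0.6182 -0.0294  0.0159] [50 48 47]
156 [0.0166 0.0177 0.0175 0.0172 0.1025 0.1034] [ 0.6178 -0.0294  0.0175] [47 46 46]
157 [0.0195 0.0202 0.0197 0.0192 0.1033 0.1027] [ 0.6179 -0.0294  0.0197] [48 45 39]
158 [0.0223 0.0215 0.022  0.0223 0.1025 0.1035] [ 0.618  -0.0294  0.022 ] [79 71 44]
159 [0.0238 0.1033 0.1022 0.1021 0.102  0.103 ] [ 0.6816 -0.0363  0.1022] [126 113  43]
160 [0.0251 0.1032 0.1038 0.1042 0.1039 0.1042] [ 0.6817 -0.0363  0.1038] [179 162  53]
161 [0.027  0.1042 0.1033 0.1033 0.104  0.104 ] [ 0.68   -0.0361  0.1033] [209 190  59]
162 [0.029  0.1041 0.1043 0.1033 0.1046 0.104 ] [ 0.6796 -0.0361  0.1043] [220 204  66]
163 [0.031  0.1044 0.1042 0.1038 0.104  0.1046] [ 0.6783 -0.0359  0.1042] [221 204  63]
164 [   nan 0.1032 0.1044 0.1038 0.1045 0.1042] [ 0.6772 -0.0358  0.1044] [220 203  65]
```

```bash
python3 -m handwheel '1 0 0 0 .06 0;1 0 -1 0 .06 0;1 0 -1.5 0 .06 0;.7 0 -1.5 0 .06 0;.3 0 -1.5 0 .06 0;0 0 -1 0 .05 0;0 0 0 0 0 0;0 0 0 0 0 0;0 0 0 0 0 0;0 0 0 0 0 0'; python3 mk.py mk2.png
```

```text
clock: 44.75
tool_pos: [0.7021, -0.0463, 0.1394]
ee_rot: [0.021, 0.937, -0.044, -0.346]
wrist_force: [0.6, -0.4, -0.1]
grip_width: 0.0853
gripper_force: 0.0
tcp [ 0.7021 -0.0463  0.1394] yaw_y -93.95 tilt [-0.646  0.069 -0.76 ] w 0.0853 F [ 0.6 -0.4 -0.1] t 44.75 j7 -1.59
red 1027 [ 0.6942 -0.0547  0.1033] [[0.681, -0.068, 0.0972], [0.6924, -0.0623, 0.1014], [0.695, -0.0483, 0.1072], [0.6963, -0.0405, 0.1085]] [234 193] [284 223]
yel 234 [ 0.674  -0.0379  0.104 ] [[0.6618, -0.0431, 0.1031], [0.668, -0.0402, 0.1038], [0.6789, -0.0355, 0.1042], [0.6823, -0.0331, 0.1046]] [227 216] [255 232]
plate z 0.1042
pointer 0.81 [232.8 220.3] [ 0.6789 -0.0374  0.104 ]
mark 0.59 [235.3 207.5] [ 0.6914 -0.0403  0.1031]
crop 195 164
```

View pics/mk2.png

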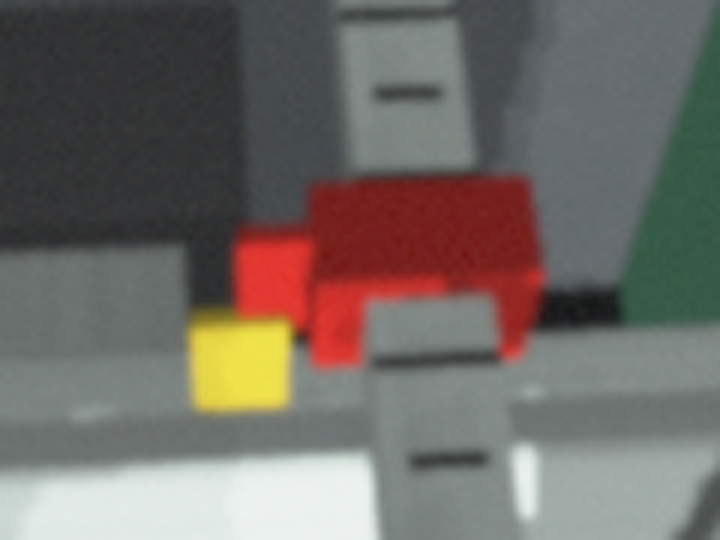

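```bash
python3 -m handwheel '0 0 2 0 0 0;0 0 3 0 0 0;0 0 3 0 0 0;0 0 3 0 0 0;0 0 3 0 -.1 0;0 0 2 0 -.1 0;-1 1 0 0 -.1 0;-1 1.5 0 0 -.1 0;-1 2 0 0 -.1 0;-1 2 0 0 -.1 0;-1 2 0 0 -.1 0;-1 2 0 0 0 0;-1 2 0 0 0 0;0 0 0 0 0 0;0 0 0 0 0 0'; python3 -c "from h import *;tool(); print(sensors.sense()['ee_rot'])"; python3 pt.py
```

```text
clock: 46.15
tool_pos: [0.5986, 0.081, 0.2744]
ee_rot: [0.005, 0.999, -0.047, 0.02]
wrist_force: [0.5, -0.9, -0.1]
grip_width: 0.0851
gripper_force: 0.0
tcp [0.5986 0.081  0.2744] yaw_y -95.4 tilt [ 0.041  0.008 -0.999] w 0.0851 F [ 0.5 -0.9 -0.1] t 46.15 j7 -1.84
[ 0.00474781  0.99867975 -0.04702395  0.02012361]
scene red 37 [ 0.6931 -0.0476  0.1076] 0.1006 0.1143
scene yel 27 [ 0.6714 -0.0392  0.1045] 0.0978 0.1108
pointer 0.68 [206.8 201.7] [ 0.6799 -0.043   0.1045]
mark 0.38 [208.9 202.5] [ 0.677  -0.0382  0.1047]
plate z 0.1047
side red 3 [ 0.6877 -0.0467  0.1019] 0.0998 0.1031
side yel 19 [ 0.6759 -0.0434  0.1018] 0.0969 0.108
pointer 0.63 [236.4 179.2] [ 0.6864 -0.0518  0.083 ]
mark 0.4 [235.1 177.8] [ 0.6882 -0.0518  0.0841]
plate z 0.1022
```

```bash
python3 -m handwheel '0 1.9 .5 0 .041 0;0.05 1.9 .5 0 0 0;.05 1.9 0 0 0 -.02;0 0 0 0 0 0;0 0 0 0 0 0;0 0 0 0 0 0'; python3 cr.py
```

```text
clock: 47.05
tool_pos: [0.6, 0.135, 0.2829]
ee_rot: [0.007, 0.998, -0.059, -0.001]
wrist_force: [0.5, -0.8, 0.1]
grip_width: 0.0852
gripper_force: 0.0
tcp [0.6    0.135  0.2829] yaw_y -96.75 tilt [-0.002  0.014 -1.   ] w 0.0852 F [ 0.5 -0.8  0.1] t 47.05 j7 -1.95
wrist knob top 625 (array([0.5406, 0.144 ]), array([0.0192, 0.0188]), 41.2) 0.22157966126613293
block 852 ((array([0.5995, 0.1378]), array([0.0233, 0.0237]), 84.5), array([0.5994, 0.1377, 0.198 ]))
plate z 0.1043
scene knob top 0  
block 71 ((array([0.6009, 0.1377]), array([0.0227, 0.0232]), 81.3), array([0.6005, 0.1395, 0.1983]))
plate z 0.1047
```

```bash
python3 -m handwheel '0 .27 -2 .014 0 0;0 0 -3 0 0 0;0 0 -2 0 0 0;0 0 -1.5 0 0 0;0 0 -.8 0 0 0;0 0 0 0 0 0;0 0 0 0 0 0' -1;python3 -m handwheel '0 0 0 0 0 0;0 0 0 0 0 0;0 0 0 0 0 0;0 0 0 0 0 0;0 0 0 0 0 0;0 0 0 0 0 0;0 0 0 0 0 0;0 0 0 0 0 0' 1; python3 -c "from h import *;tool()"
python3 -m handwheel '0 0 .5 0 0 0;0 0 .8 0 0 0;0 0 1 0 0 0;0 0 1 0 0 0;0 0 0 0 0 0;0 0 0 0 0 0'; python3 -c "from h import *;tool()"
```

```text
clock: 47.73
tool_pos: [0.6002, 0.1383, 0.1905]
ee_rot: [-0.001, 0.998, -0.059, -0.001]
wrist_force: [0.4, 0.5, 0.8]
grip_width: 0.0854
gripper_force: 0.0
clock: 48.4
tool_pos: [0.6002, 0.1386, 0.1909]
ee_rot: [-0.001, 0.998, -0.059, -0.001]
wrist_force: [-1.0, -0.8, 5.1]
grip_width: 0.0229
gripper_force: 59.4
tcp [0.6002 0.1386 0.1909] yaw_y -96.72 tilt [-0.003 -0.001 -1.   ] w 0.0229 F [-1.  -0.8  5.1] t 48.4 j7 -1.93
clock: 48.9
tool_pos: [0.6, 0.1396, 0.2243]
ee_rot: [-0.001, 0.998, -0.058, -0.001]
wrist_force: [-0.3, -0.0, -2.5]
grip_width: 0.0227
gripper_force: 59.7
tcp [0.6    0.1396 0.2243] yaw_y -96.68 tilt [-0.002 -0.002 -1.   ] w 0.0227 F [-0.3 -0.  -2.5] t 48.9 j7 -1.93
```

```bash
python3 -m handwheel '0 0 2 0 0 0;0 0 2.5 0 0 0;0 -3 0 0 0 0;-1 -3.2 0 0 0 0;-1.1 -3.2 0 0 0 0;-1.1 -3.2 0 0 0 0;-1.1 -3.2 0 0 0 0;-1.1 -3.2 0 0 0 0;-1.1 -3.2 0 0 0 0;-1.1 -3.2 0 0 0 0;-1.1 -3.2 0 0 0 0;-1.1 -3.2 0 0 0 0;-1.1 -3.2 0 0 0 0;-1.1 -3.2 0 0 0 0;-1.1 -3 0 0 0 0;0 0 -3 0 0 0;0 0 -4 0 0 0;0 0 -4 0 0 0;0 0 -3.5 0 0 0;0 0 -3 0 0 0'
python3 -m handwheel '0 0 -1.5 0 0 0;0 0 -1.2 0 0 0;0 0 -.8 0 0 0;0 0 0 0 0 0;0 0 0 0 0 0;0 0 0 0 0 0';python3 -c "from h import *;tool()"
```

```text
clock: 50.57
tool_pos: [0.4675, -0.2718, 0.0905]
ee_rot: [-0.002, 0.998, -0.058, -0.003]
wrist_force: [-0.3, 0.0, -3.8]
grip_width: 0.0229
gripper_force: 59.6
clock: 51.07
tool_pos: [0.47, -0.2736, 0.0594]
ee_rot: [-0.0, 0.998, -0.059, -0.0]
wrist_force: [0.1, -0.5, -2.8]
grip_width: 0.0227
gripper_force: 59.6
tcp [ 0.47   -0.2736  0.0594] yaw_y -96.71 tilt [-0.001 -0.001 -1.   ] w 0.0227 F [ 0.1 -0.5 -2.8] t 51.07 j7 -1.04
```

```bash
python3 -m handwheel '0 0 -.5 0 0 0;0 0 -.4 0 0 0;0 0 -.15 0 0 0;0 0 0 0 0 0;0 0 0 0 0 0';python3 -c "from h import *;tool()"
```

```text
clock: 51.48
tool_pos: [0.4696, -0.2733, 0.0489]
ee_rot: [-0.001, 0.998, -0.059, -0.001]
wrist_force: [-0.6, 0.7, 5.7]
grip_width: 0.0231
gripper_force: 60.6
tcp [ 0.4696 -0.2733  0.0489] yaw_y -96.72 tilt [-0.002 -0.002 -1.   ] w 0.0231 F [-0.6  0.7  5.7] t 51.48 j7 -1.04
```

It's on the bench. I release, rise and check everything.

```bash
python3 -m handwheel '0 0 0 0 0 0;0 0 0 0 0 0;0 0 0 0 0 0;0 0 0 0 0 0;0 0 0 0 0 0;0 0 1 0 0 0;0 0 2 0 0 0;0 0 3 0 0 0;0 0 4 0 0 0;0 0 4 0 0 0;0 0 4 0 0 0;0 -2 2 0 0 0;0 -4 0 0 0 0;-1 -4 0 0 0 0;-2 -4 0 0 0 0;0 0 0 0 0 0;0 0 0 0 0 0;0 0 0 0 0 0' -1
python3 pt.py
python3 - <<'E'
from h import *
ims=[]
for n in("scene","side"):
    s=snap(n);V=cloud(s)
    print(n,"block",rect(near([V],(.47,-.273),.035,.045,.06)),"knob",near([V],(.41,-.266),.03,.06,.085).mean(0).round(3),"scraper",rect(near([V],(.455,.337),.08,.012,.027)),near([V],(.455,.337),.08,.012,.08)[:,2].max(),"fan",rect(near([V],(.586,0),.07,.112,.13)))
    c=(170,120,400,290) if n=="scene" else (190,140,340,340)
    ims.append(cv2.resize(s["frame"][c[1]:c[3],c[0]:c[2]],None,fx=(470/(c[2]-c[0]) if n=="scene" else 2),fy=(470/(c[2]-c[0]) if n=="scene" else 2)))
h=max(i.shape[0] for i in ims); ims=[cv2.copyMakeBorder(i,0,h-i.shape[0],0,0,0) for i in ims]
cv2.imwrite("pics/end.png",np.hstack(ims)[:,:,::-1])
E
```

```text
clock: 52.98
tool_pos: [0.4402, -0.41, 0.2479]
ee_rot: [-0.001, 0.998, -0.059, -0.001]
wrist_force: [0.4, 0.6, -0.1]
grip_width: 0.0851
gripper_force: 0.0
scene red 36 [ 0.6918 -0.0488  0.1053] 0.0991 0.1153
scene yel 27 [ 0.6705 -0.0383  0.1049] 0.0983 0.1082
pointer 0.29 [208.  202.4] [ 0.6792 -0.0408  0.1046]
mark 0.53 [208.4 203.1] [ 0.6797 -0.0397  0.1047]
plate z 0.1047
side red 5 [ 0.6872 -0.0444  0.1015] 0.1007 0.105
side yel 18 [ 0.6758 -0.0428  0.1018] 0.0943 0.107
pointer 0.84 [238.8 177.6] [ 0.6708 -0.0353  0.1022]
mark 0.58 [234.7 179.8] [ 0.7336 -0.1545  0.    ]
plate z 0.1022
scene block (array([ 0.4701, -0.2727]), array([0.0257, 0.0244]), 79.9) knob [ 0.413 -0.266  0.072] scraper (array([0.5085, 0.3322]), array([0.0326, 0.1063]), 10.8) 0.06893190999606935 fan (array([ 0.5854, -0.0175]), array([0.0514, 0.0516]), 83.9)
side block (array([ 0.4666, -0.2708]), array([0.0296, 0.0246]), 85.4) knob [ 0.407 -0.261  0.07 ] scraper (array([0.5053, 0.3343]), array([0.0301, 0.1121]), 11.8) 0.06596489825684371 fan (array([ 0.5815, -0.0145]), array([0.0587, 0.0521]), 83.8)
```

View pics/end.png

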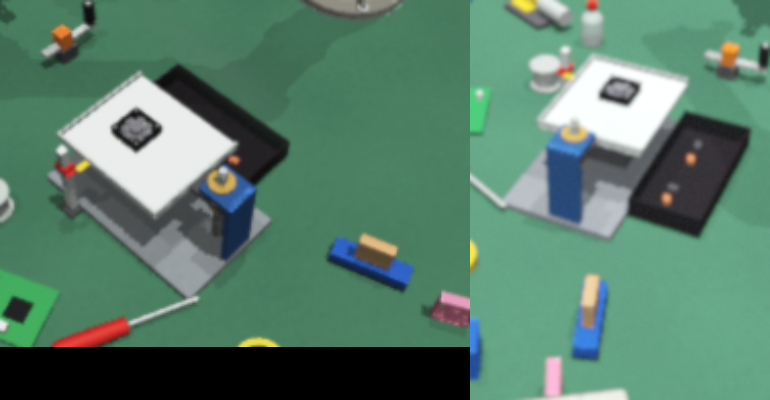

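The final picture shows the fan flat at (135,128) and four offcuts in the tray. The crank stands at (65,40) and the scraper at (370,258), which was knocked aside but is upright. The plate height has held. Handing in.

```bash
python3 -c "
from rig import workorder; print(workorder.close_job())"
```

```text
the job is handed in; nothing more can be done
None
```

The job is handed in; no verdict came back. By my last pictures the four offcuts are in the tray, the one black fan is flat on the plate, the pointer is about 1 to 1.5 mm above the marker (3 mm allowed), and the crank and scraper stand on the bench.

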